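Clamp up the gauge bonding fixture

ROBOT

A 6-joint arm with a two-finger parallel gripper is mounted at the origin on a cart in front of the work surface, level with it; the furniture and walls round the work are solid. World frame = base frame: x ahead of the robot, y to its left, z up, the work surface at z = 0. Lengths are in mm, angles in rad, forces in N, time in s.
With the tool pointing down it reaches from about 350 to 775 mm from the base axis. Payload 7.3 kg.
Tool frame: the origin (TCP) lies between the finger pads; the fingertips stand bot.tips_ahead ahead of it and the grasp point (between the pads) lies 6 mm ahead of it (bot.tips_ahead is the distance from the TCP to the fingertips, in mm); z points along the fingers, y is the line along which they close (so a half turn about z gives the same grasp; the last joint's range is limited). The gripper opens to 92 mm and grips with 3 to 60 N. Pads are 19 mm wide; open, the fingers measure 130 mm over their backs; the gripper's body (75 mm by 190 mm) begins 47 mm behind the grasp point.
Start: joints at [1.142, 0.342, 1.524, -0, 1.275, -0.146], TCP at [146.483, 504.168, 251.741] pointing down, gripper open.
Joint ranges: [-2.53, 2.53], [-0.77, 2.02], [0.04, 2.7], [-1, 4.14], [0.28, 2.66], [-3.11, 3.11]. Speed limits (rad/s): [2.57, 2.57, 3.14, 3.14, 3.14, 3.14].

INTERFACE

Orientations are given as [roll, pitch, yaw] about the fixed x, y, z axes, in that order (R = Rz(yaw) Ry(pitch) Rx(roll)).
In Python, from plant import bot gives the robot as it stands. The module is installed in compiled form; this text tells all that it offers.
- The arm moves only by the tool step_arm, never from a script. Its argument "targets" is one flat list of numbers, 7 for each row, row after row: the opening, from 0 (shut) to 1 (fully open), then the shift along the tool's x, y, z each as a share of 100 mm, from -1 to 1, then the turn, a rotation vector about the tool's x, y, z each as a share of pi/4 rad, from -1 to 1. A call has 1 to 20 rows; each row is the pose to reach, as a shift and turn from the pose commanded when the call began, along the tool's axes at that moment; what a row does not reach only later rows make up. A row lasts 1/8 s, in which the tool goes at most 62.5 mm and 10.7 degrees, less where a joint would pass 70% of its speed; a pose out of reach is approached as far as the arm can. A call with a number of a shift or a turn outside -1 to 1 is refused whole. A call with a gripper value outside its range is refused whole. The fingers move at their own pace and stop on an object; the grip force is fixed at half the most. Time passes only in rows, so rows that repeat a pose let the fingers close. It gives the time, the measured TCP pose, the force, the opening and the grip force at its end, in the units of the state.
- bot.get_obs(): the state, without advancing time (a new reading comes with each control period).
- bot.capture(name): name is "scene" or "top" or "wrist"; returns (picture, depth): 400x640x3 uint8, blue, green, red; 400x640 float32, mm along the optical axis (not along the pixel's ray), 0 where there is no reading.
- bot.camera_info(name): a dict with "fx", "fy", "cx", "cy" (pixels), "camera_from_world" (4x4, takes a point from world to camera coordinates); the wrist camera has in their place "hand_eye" (4x4, takes a point from camera to tool coordinates, whose origin is the TCP and whose axes are the flange's). Camera axes: x right, y down, z forward; pixel columns grow to the right and rows downward; lengths in mm; the calibration is good to about 2 mm. A picture is of the moment at which its call begins: read the wrist's pose just before it. camera_info takes no time and is no camera call.
- bot.close_job(): hands the job in; it is judged then, once.
The state is a dict: "time": time; "joint_positions": joint angles; "dq": joint speeds; "tau": joint torques, N m; "tool_pos": TCP position; "tcp_rot": TCP orientation; "contact_force": force on the tool from outside, world axes, zero at the start; "moment": the same for the moment, N m; "grip_width": finger opening in mm; "finger_force": force on a finger pad.
Only numpy, scipy, OpenCV 4.12 (cv2) and the standard library are available. Lean on these libraries where they do the work, as an engineer would, in place of code of your own. Each camera call takes 0.05 s, during which the arm holds its last target. There are 200 camera calls.

TASK

Load the strain gauge bonding fixture: lay every loose tensile specimen flat in a nest of its own length in the bonding fixture, then slide the forked hold-down bar endways, fork first, under the two keeper lips and over the specimens until its fork is fully home round the threaded stud, below the nut. The nut stands loose on top of the thread: without lifting it off, start it by turning it backward (anticlockwise from above) until it drops, never forward before that, then run it forward (clockwise) down the thread until it clamps the bar tight, and let go.

Things in the scene. Friction and masses are not known exactly. Their poses are not given: they have to be found in the camera images.
- fixture: Bonding fixture screwed to the worktop: aluminium base 200 x 300 x 8 mm (x, y), grey comb blocks with four nests side by side along y (top 17.5 mm up), threaded stud at its -y end, keeper (sill and two dark lips) at its +y end. Origin: under the middle, 4 mm to +y of the plate's centre. Specimens lie along its x, the bar along its y.
- home (a point): Point 25 mm above the worktop on the fixture's y axis, where the middle of the bar's flat strap comes when home (strap underside 22 mm up, on boss and sill); point bar_c is then 20 mm above it. Keeper: y = 104 to 128 mm from here, sill 22 mm up, 53 mm between its cheeks, lips' underside 31 and top 36 mm up, 36 mm open between the lips.
- stud (a point): On the axis of the upright stud, 28 mm above the worktop (top of the bar when home). Core 20 mm, thread 30 mm across, two starts, right hand, 16 mm a turn, 8 mm from ridge to ridge; ridges begin 44 mm up, at 98 and 278 degrees anticlockwise from the fixture's x; plain nose up to 72 mm. Boss 60 x 44 mm, 22 mm high, round its foot.
- nut: The hand nut; origin at the centre of its underside, z up along its bore.
- nut_c (a point): Centre of the dark steel hexagon nut, 46 mm across flats, 28 mm high, 0.2 kg; flats face 30, 90, 150.. degrees from its x. Two lugs inside, along its +x and -x, 30 degrees wide. It starts loose on the ridges' top, centre 52 to 55 mm up; turned 50 to 95 degrees back it drops about 7 mm if free to fall; 215 to 250 degrees forward then clamp it (centre 42 mm up). It stays put by friction.
- bar: The hold-down bar; origin at the centre of the strap's underside, y along it away from the fork.
- bar_c (a point): Point in the bar's black handle, 23 mm above the strap's underside. Bar: aluminium strap 48 x 274 x 6 mm along y, lying flat, 0.28 kg. Fork at the -y end: slot 33 mm wide, 36 mm deep. Handle in the middle: 14 mm wide (x), 40 mm long (y), from 6 to 41 mm above the strap's underside.
- nest_0 (a point): Centre of nest 0, 4 mm above its floor, where the centre of a specimen laid in it comes; nests are numbered from the stud. Short nest: pocket 156 x 26 mm along the fixture's x, 5 mm deep, floor 12.5 mm above the worktop, only at the two ends (|x| 40 to 78 mm); between the ends fingers may go down to the rubber strip, 10 mm above the worktop.
- nest_1 (a point): Centre of nest 1, 4 mm above its floor, where the centre of a specimen laid in it comes; nests are numbered from the stud. Long nest: pocket 171 x 30 mm along the fixture's x, 5 mm deep, floor 12.5 mm above the worktop, only at the two ends (|x| 40 to 85.5 mm); between the ends fingers may go down to the rubber strip, 10 mm above the worktop.
- nest_2 (a point): Centre of nest 2, 4 mm above its floor, where the centre of a specimen laid in it comes; nests are numbered from the stud. Short nest: pocket 156 x 26 mm along the fixture's x, 5 mm deep, floor 12.5 mm above the worktop, only at the two ends (|x| 40 to 78 mm); between the ends fingers may go down to the rubber strip, 10 mm above the worktop.
- nest_3 (a point): Centre of nest 3, 4 mm above its floor, where the centre of a specimen laid in it comes; nests are numbered from the stud. Long nest: pocket 171 x 30 mm along the fixture's x, 5 mm deep, floor 12.5 mm above the worktop, only at the two ends (|x| 40 to 85.5 mm); between the ends fingers may go down to the rubber strip, 10 mm above the worktop.
- short_a_c (a point): Centre of a short flat steel dog-bone specimen, 150 x 22 x 8 mm, long along y, z up; its middle 60 mm is narrowed to about 13 mm. May be absent. Fits a short nest either way round.
- long_a_c (a point): Centre of a long flat steel dog-bone specimen, 165 x 26 x 8 mm, long along y, z up; its middle 70 mm is narrowed to about 16 mm. May be absent. Fits a long nest either way round.
- short_b_c (a point): Centre of a short flat steel dog-bone specimen, 150 x 22 x 8 mm, long along y, z up; its middle 60 mm is narrowed to about 13 mm. May be absent. Fits a short nest either way round.
- long_b_c (a point): Centre of a long flat steel dog-bone specimen, 165 x 26 x 8 mm, long along y, z up; its middle 70 mm is narrowed to about 16 mm. May be absent. Fits a long nest either way round.
Things that resemble listed ones, but are neither listed nor needed, are in the scene too. Of the things that look like the nut, the largest one is meant.

How it is judged (in metres and radians):
On the way, in this order (a step that is already met when the one before it is completed fails the run):
1. every specimen present lies flat in a nest of its own length ((horizontal distance between short_a_c and nest_0 below 0.006 m or horizontal distance between short_a_c and nest_2 below 0.006 m) and angle between the y axis of each of short_a_c, short_b_c, long_a_c, long_b_c and the x axis of fixture, either way round below 0.06 rad and angle between the z axis of each of short_a_c, short_b_c, long_a_c, long_b_c and the z axis of fixture, either way round below 0.06 rad and z of each of short_a_c, short_b_c, long_a_c, long_b_c in the frame of fixture below 0.0187 m and (horizontal distance between short_b_c and nest_0 below 0.006 m or horizontal distance between short_b_c and nest_2 below 0.006 m) and (horizontal distance between long_a_c and nest_1 below 0.006 m or horizontal distance between long_a_c and nest_3 below 0.006 m) and (horizontal distance between long_b_c and nest_1 below 0.006 m or horizontal distance between long_b_c and nest_3 below 0.006 m)), for 0.2 s.
2. the bar is home: under the lips, its fork round the stud, lying on boss and sill (y of bar_c in the frame of home between -0.006 and 0.007 m and x of bar_c in the frame of home between -0.004 and 0.004 m and z of bar_c in the frame of fixture below 0.0475 m and angle between the y axis of bar_c and the y axis of fixture, either way round below 0.05 rad), for 0.2 s.
3. the nut, turned backward, has dropped between the starts of the thread (horizontal distance between nut_c and stud below 0.005 m and z of nut_c in the frame of fixture below 0.0507 m), for 0.1 s.
At the end, for the whole second after the job is handed in: each specimen present flat in a nest of its length (6 mm, 0.06 rad); bar home and down (4 mm across, 6 mm along, 0.05 rad); nut on the stud, foot within 1 mm of the bar, clamping it with over 6 N when let go; nut and bar at rest (all of step 1 and all of step 2 and horizontal distance between nut_c and stud below 0.005 m and z of nut_c in the frame of fixture below 0.043 m and contact force between nut and bar above 6 N and linear speed of each of nut, bar below 0.01 m/s); the robot touches nothing.
It fails at once if the nut is turned forward on top of the thread before it has dropped (15 to 20 degrees are forgiven) (horizontal distance between nut_c and stud below 0.005 m and angle between the x axis of nut_c and the x axis of fixture, either way round below 0.14 rad and z of nut_c in the frame of fixture between 0.05 and 0.056 m).
It fails at once if the nut is taken off the stud (horizontal distance between nut_c and stud above 0.02 m).
Of short_a, short_b, long_a, long_b only 2 to 4 are there at a start; the rules pass over those that are not, and their reading is None.
At some moment in a run one of short_a, short_b, long_a, long_b may be knocked a few centimetres aside while the robot is not near it.
Once in a run the grip may slacken for a moment while it holds something.
It also fails if it takes over 210 s, if anything falls off the work surface, if the arm or the gripper's body presses on something with over 40 N, if the wrist force passes 120 N, or if a joint passes its speed limit or range.

## Working session

There is one attempt and no reset: what is moved stays moved. The work goes in short steps, Python scripts to look and compute and a tool call to move; the robot and the scene stay as the last step left them, time stands still between calls to the robot, and variables do not carry over. Pictures are saved under pics/ and viewed, at most 14 in all, crops included, and the job is handed in when it is done.

Besides the shell and the picture viewer there is one more tool, called as name(argument=value, ...) on one line, values as JSON. step_arm: Moves the arm, as the interface text tells. Shift numbers are shares of 100 mm and turn numbers shares of pi/4 rad, none past 1 either way. Its arguments: {"type":"object","properties":{"targets":{"type":"array"}},"required":["targets"]}

```bash
mkdir -p pics
cat > h.py <<'E'
from plant import bot
import numpy as np, cv2
from scipy.spatial.transform import Rotation as R
def cap(n,f=None):
    o=bot.get_obs(); p,d=bot.capture(n)
    if f: cv2.imwrite('pics/'+f,p)
    return p,d,cam(n,o)
def cam(n,o):
    i=bot.camera_info(n); K=np.array([[i['fx'],0,i['cx']],[0,i['fy'],i['cy']],[0,0,1.]])
    if 'hand_eye' in i:
        T=np.eye(4); T[:3,:3]=R.from_euler('xyz',o['tcp_rot']).as_matrix(); T[:3,3]=o['tool_pos']
        W=T@np.array(i['hand_eye'])
    else: W=np.linalg.inv(np.array(i['camera_from_world']))
    return K,W
def ray(c,px,z):
    K,W=c; px=np.atleast_2d(px).astype(float)
    d=np.c_[px,np.ones(len(px))]@np.linalg.inv(K).T@W[:3,:3].T
    o=W[:3,3]; return o+d*((z-o[2])/d[:,2])[:,None]
def cloud(d,c):
    K,W=c; v,u=np.mgrid[:400,:640]
    p=np.stack([(u-K[0,2])/K[0,0]*d,(v-K[1,2])/K[1,1]*d,d],-1)
    return p@W[:3,:3].T+W[:3,3]
def proj(c,P):
    K,W=c; q=(np.atleast_2d(P)-W[:3,3])@W[:3,:3]@K.T
    return q[:,:2]/q[:,2:]
E
python3 - <<'E'
from h import *
print(bot.get_obs(), bot.tips_ahead)
for n in('top','scene','wrist'):
    p,d,c=cap(n,n+'0.png'); np.savez(n+'0.npz',p=p,d=d,K=c[0],W=c[1]); print(n,c[0][0,0],c[1].round(3).tolist())
E
```

```text
{'time': 0.0, 'joint_positions': array([ 1.14200902e+00,  3.42693182e-01,  1.52501795e+00, -9.57144680e-06,
        1.27539258e+00, -1.46034892e-01]), 'dq': array([ 3.87408680e-04,  1.16066596e-03,  1.11344702e-03, -5.25583836e-05,
        3.23569126e-04, -2.93426362e-04]), 'tau': array([-1.92736052e-04, -4.31245422e+01, -2.44220585e+01,  7.16987858e-02,
        5.62233967e-02, -1.41836672e-04]), 'tool_pos': array([146.31857355, 503.81381008, 251.05994053]), 'tcp_rot': array([-3.14009635e+00, -2.10828361e-04,  2.85884288e+00]), 'contact_force': array([ 0.45194554, -0.05400858,  0.41295536]), 'moment': array([0.00438615, 0.01769694, 0.00185435]), 'finger_force': 0.0, 'grip_width': 91.60497972859041} 25.0
top 380.20002978637774 [[0.017, -0.99, 0.142, 370.905], [-1.0, -0.019, -0.008, -91.513], [0.011, -0.142, -0.99, 926.475], [0.0, 0.0, 0.0, 1.0]]
scene 452.21788240839237 [[0.404, -0.623, 0.67, -365.915], [-0.915, -0.26, 0.31, -516.448], [-0.019, -0.738, -0.675, 948.243], [0.0, 0.0, 0.0, 1.0]]
wrist 297.29433284990995 [[0.28, 0.917, 0.283, 70.186], [0.96, -0.267, -0.083, 526.109], [-0.001, 0.295, -0.955, 383.243], [0.0, 0.0, 0.0, 1.0]]
```

View pics/top0.png

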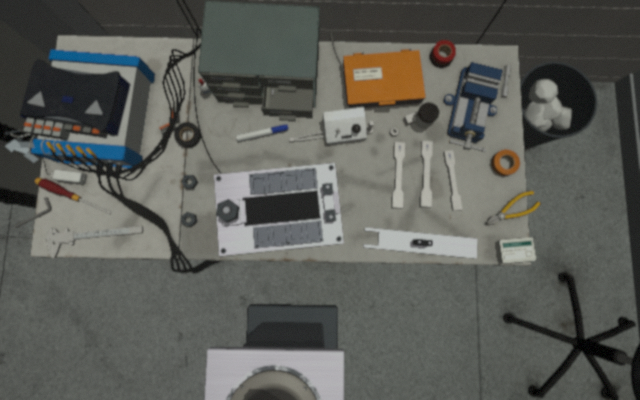

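View pics/scene0.png

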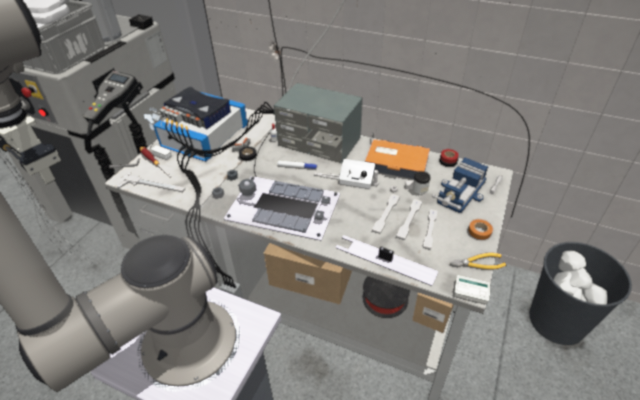

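Top view: the fixture is at (280,210) with the stud and nut at left (228,211), which is world +y, and the keeper at right (328,203). There are three specimens near (400,175), (427,174) and (453,180). The bar is at (423,243), fork to the left. Small decoy nuts are at (190,182) and (190,220).

Run:
```python
from h import *
z=np.load('top0.npz'); c=(z['K'],z['W']); p=z['p']; P=cloud(z['d'],c)
for n,(u,v) in dict(nut=(228,211),bar=(460,246),handle=(423,243),table=(370,215)).items(): print(n,P[v,u].round(1))
hsv=cv2.cvtColor(p,cv2.COLOR_BGR2HSV); 
for n,roi,h in (('A',(388,135,412,215),8),('B',(415,135,440,215),8),('C',(441,140,466,215),8),('bar',(360,222,485,262),6),('plate',(210,160,347,260),8)):
    g=cv2.cvtColor(p,cv2.COLOR_BGR2GRAY)[roi[1]:roi[3],roi[0]:roi[2]]
    t,m=cv2.threshold(g,0,255,cv2.THRESH_OTSU)
    cs=max(cv2.findContours(m,0,1)[0],key=cv2.contourArea)[:,0]+np.array(roi[:2])
    W=ray(c,cs,h)[:,:2].astype(np.float32); r=cv2.minAreaRect(W); print(n,t,np.round(r[0],1),np.round(r[1],1),round(r[2],1))
for n,q in dict(nut=((228,211),60),keep1=((327,189),36),keep2=((331,216),36)).items(): print(n,ray(c,[q[0]],q[1]).round(1))
x,y,w,h=205,130,290,140
cv2.imwrite('pics/t1.png',cv2.resize(p[y:y+h,x:x+w],None,fx=2.7,fy=2.7,interpolation=cv2.INTER_CUBIC))
```

```text
nut [464.6 108.5  76.3]
bar [ 397.8 -437.1    8.2]
handle [ 402.3 -338.9   40.3]
table [ 470.  -221.6   -2.6]
A 147.0 [ 571.8 -290.9] [ 25.  164.3] 88.0
B 143.0 [ 575.8 -361.3] [ 25.  164.5] 88.6
C 144.0 [ 561.5 -427.1] [150.3  22.8] 6.6
bar 153.0 [ 405.3 -342. ] [271.7  48.9] 85.3
plate 117.0 [480.6   4. ] [242.7 333.7] 1.0
nut [[466.4 112.3  60. ]]
keep1 [[ 526. -114.   36.]]
keep2 [[ 461.8 -124.3   36. ]]
```

View pics/t1.png

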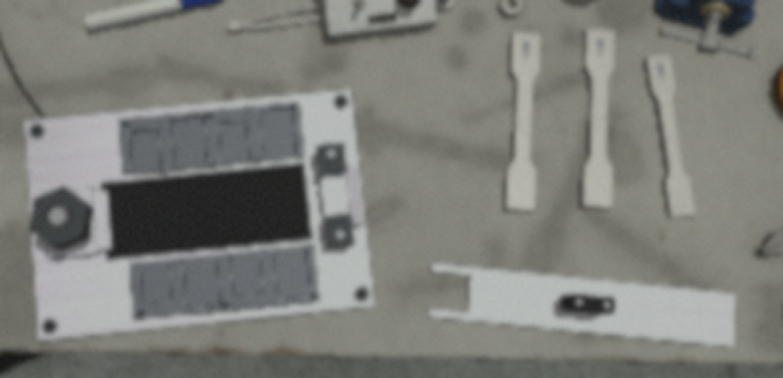

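The crop confirms it: two long specimens at about (572,-291) and (576,-361), one short at (561,-427). The bar fork points to +y, and the fixture axis is tilted about 5°. I'm moving the wrist camera over the fixture.

step_arm(targets=[1, -1, -1, 0, 0, 0, 0, 1, -1, -1, 0, 0, 0, 0, 1, -1, -1, 0, 0, 0, 0, 1, -1, -1, 0, 0, 0, 0])

```text
time: 0.65
tool_pos: [215.0, 380.1, 252.0]
tcp_rot: [3.141, -0.0, 2.857]
contact_force: [-0.1, -0.5, -0.2]
grip_width: 91.8
finger_force: 0.0
```

step_arm(targets=[1, -1, -1, 0, 0, 0, 0, 1, -1, -1, 0, 0, 0, 0, 1, -1, -1, 0, 0, 0, 0, 1, -1, -1, 0, 0, 0, 0])

```text
time: 1.15
tool_pos: [283.2, 256.9, 251.8]
tcp_rot: [3.141, -0.0, 2.857]
contact_force: [-0.9, -0.2, -0.1]
grip_width: 92.1
finger_force: 0.0
```

step_arm(targets=[1, -1, -1, 0, 0, 0, 0, 1, -1, -1, 0, 0, 0, 0, 1, -1, -1, 0, 0, 0, 0, 1, -1, -1, 0, 0, 0, 0])

```text
time: 1.65
tool_pos: [351.4, 133.1, 251.6]
tcp_rot: [3.141, -0.0, 2.858]
contact_force: [-0.3, -0.2, 0.2]
grip_width: 91.5
finger_force: 0.0
```

step_arm(targets=[1, -1, -1, 0, 0, 0, 0, 1, -1, -1, 0, 0, 0, 0, 1, -1, -1, 0, 0, 0, 0, 1, -1, -1, 0, 0, 0, 0])

```text
time: 2.15
tool_pos: [419.0, 9.6, 251.4]
tcp_rot: [3.141, -0.001, 2.859]
contact_force: [-0.2, 1.0, 0.7]
grip_width: 92.1
finger_force: 0.0
```

step_arm(targets=[1, -0.32, 0, 0.8, 0, 0, -0.47, 1, -0.32, 0, 0.8, 0, 0, -0.47, 1, -0.32, 0, 0.8, 0, 0, -0.47, 1, -0.32, 0, 0.8, 0, 0, -0.47, 1, -0.32, 0, 0.8, 0, 0, -0.47, 1, -0.32, 0, 0.8, 0, 0, -0.47])

```text
time: 2.9
tool_pos: [449.9, -0.3, 172.6]
tcp_rot: [-3.141, 0.002, -3.056]
contact_force: [0.0, -0.5, -0.3]
grip_width: 91.7
finger_force: 0.0
```

Run:
```python
from h import *
o=bot.get_obs(); print(o['time'],o['tool_pos'],o['tcp_rot'],o['joint_positions'])
p,d,c=cap('wrist','w1.png'); np.savez('w1.npz',p=p,d=d,K=c[0],W=c[1])
```

```text
2.9 [ 4.49860331e+02 -2.83980524e-01  1.72634861e+02] [-3.14127616e+00  1.74860355e-03 -3.05605415e+00] [-1.71380263e-01  2.93511730e-01  1.83964677e+00  1.63563072e-04
  1.00666253e+00 -1.82780215e+00]
```

View pics/w1.png

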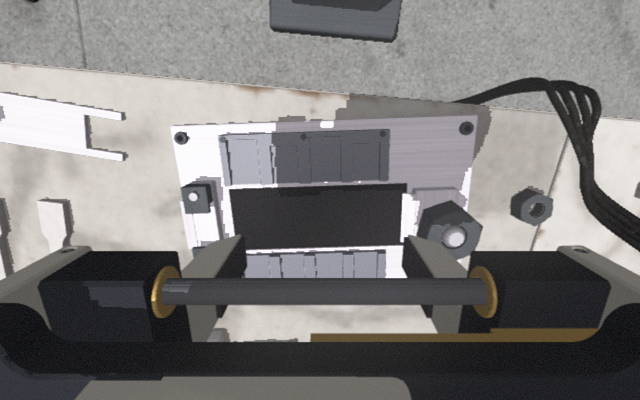

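The wrist view shows the fixture with its near comb cells at (222–388, 137–185) and the nut at (450,232). The gripper hides the lower part, so I'm shifting 90 mm ahead to see the whole fixture.

step_arm(targets=[1, -0.9, 0, -0.2, 0, 0, 0, 1, -0.9, 0, -0.2, 0, 0, 0, 1, -0.9, 0, -0.2, 0, 0, 0, 1, -0.9, 0, -0.2, 0, 0, 0, 1, -0.9, 0, -0.2, 0, 0, 0])

```text
time: 3.58
tool_pos: [538.3, 7.2, 191.6]
tcp_rot: [3.141, -0.001, -3.056]
contact_force: [0.4, 0.4, 0.2]
grip_width: 91.8
finger_force: 0.0
```

Run:
```python
from h import *
o=bot.get_obs(); print(o['time'],o['tool_pos'],o['tcp_rot'])
p,d,c=cap('wrist'); np.savez('w2.npz',p=p,d=d,K=c[0],W=c[1])
q=cv2.resize(p[0:290,120:520],None,fx=2,fy=2,interpolation=cv2.INTER_CUBIC); cv2.imwrite('pics/w2.png',q)
```

```text
3.575 [538.25016006   7.24966341 191.57142837] [ 3.14127244e+00 -1.05994162e-03 -3.05562125e+00]
```

View pics/w2.png

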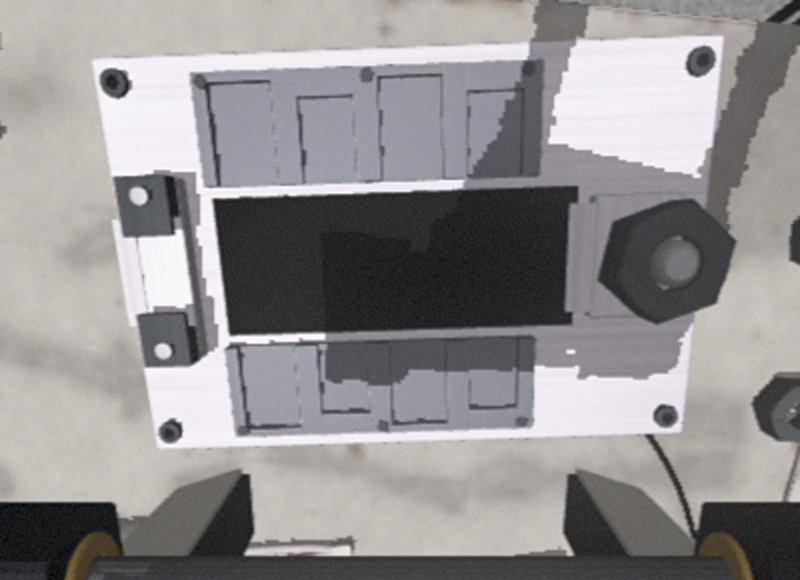

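The fixture is fully seen. In crop pixels (×2, offset 120): plate corners (93,60), (722,37), (682,432), (158,448); nests 3, 2, 1, 0 from left to right; nut hexagon centred at about (668,261).

Run:
```python
from h import *
z=np.load('w2.npz'); c=(z['K'],z['W'])
f=lambda q,h: ray(c,np.array(q)/2.+[120,0],h)
pc=f([(93,60),(722,37),(682,432),(158,448)],8)[:,:2]
print(pc.round(1)); ctr=pc.mean(0)
ey=(pc[0]-pc[1])+(pc[3]-pc[2]); ex=(pc[0]-pc[3])+(pc[1]-pc[2])
print(np.linalg.norm(ey)/2,np.linalg.norm(ex)/2)
ey/=np.linalg.norm(ey); ex/=np.linalg.norm(ex); ey2=np.array([-ex[1],ex[0]])
print('ang y',np.degrees(np.arctan2(*ey[::-1])),'from x',np.degrees(np.arctan2(*ey2[::-1])))
Y=ey*300+ey2*200; Y/=np.linalg.norm(Y); X=np.array([Y[1],-Y[0]]); O=ctr+4*Y
print('O',O,'fix yaw',np.arctan2(X[1],X[0]))
nests={3:[(207,82),(270,82),(302,424),(243,426)],2:[(298,97),(352,97),(370,410),(323,412)],1:[(378,75),(441,76),(447,420),(394,422)],0:[(468,91),(522,90),(518,406),(469,408)]}
for k,q in nests.items():
    w=f(q,17.5)[:,:2]; m=w.mean(0); l=(w-O)@np.c_[X,Y]; print(k,m.round(1),((m-O)@np.c_[X,Y]).round(1),l.round(1).tolist())
hx=f([(686,199),(735,238),(714,302),(657,323),(600,284),(612,218)],68)[:,:2]
m=hx.mean(0); print('nut',m,(m-O)@np.c_[X,Y],np.linalg.norm(hx-m,axis=1).round(1),np.degrees(np.arctan2(*(hx-m).T[::-1])).round(1))
for n,q,h in(('nose',(674,262),72),('lip1',(147,205),36),('lip2',(165,338),36)):
    w=f([q],h)[0,:2]; print(n,w,(w-O)@np.c_[X,Y])
```

```text
[[ 401.2 -153.9]
 [ 366.4  139.8]
 [ 561.6  164.6]
 [ 596.5 -130.8]]
296.5720507164932 196.66334346553987
ang y -83.24528709768124 from x -83.0120447869351
O [481.89913849   0.98400189] fix yaw -3.0220723354460874
3 [489.9 -73.5] [ 0.9 74.9] [[85.5, 88.8], [84.5, 59.7], [-83.2, 59.4], [-83.2, 91.7]]
2 [485.6 -33.5] [ 0.4 34.7] [[77.8, 47.3], [77.0, 22.1], [-76.4, 21.9], [-76.7, 47.4]]
1 [480.6   6. ] [ 0.7 -5.1] [[85.7, 9.6], [84.3, -19.4], [-83.6, -19.7], [-83.7, 9.1]]
0 [476.4  45.3] [  0.2 -44.7] [[77.6, -31.9], [77.2, -56.9], [-76.9, -58.2], [-77.1, -31.7]]
nut [467.68848407 110.35691503] [   1.06809041 -110.28706184] [25.3 28.6 27.9 25.9 28.9 30.5] [ 174.8  114.5   57.6    2.4  -66.4 -120.1]
nose [467.4565473  111.42808951] [   1.17065    -111.37824971]
lip1 [ 464.1033507  -119.63734976] [ 32.05123448 117.63893448]
lip2 [ 525.76916048 -113.53582075] [-29.90216973 118.93371622]
```

step_arm(targets=[1, 0, -1, 0, 0, 0, 0, 1, 0, -1, 0, 0, 0, 0, 1, 0, -1, 0, 0, 0, 0])

```text
time: 4.0
tool_pos: [547.6, -94.7, 191.7]
tcp_rot: [-3.141, -0.0, -3.059]
contact_force: [0.1, 1.3, 0.3]
grip_width: 91.5
finger_force: 0.0
```

step_arm(targets=[1, 0, -1, 0, 0, 0, 0, 1, 0, -1, 0, 0, 0, 0, 1, 0, -1, 0, 0, 0, 0])

```text
time: 4.38
tool_pos: [556.3, -193.3, 191.5]
tcp_rot: [3.141, -0.0, -3.058]
contact_force: [0.8, 0.9, 0.4]
grip_width: 92.1
finger_force: 0.0
```

step_arm(targets=[1, -0.6, -1, 0, 0, 0, 0, 1, -0.6, -1, 0, 0, 0, 0, 1, -0.6, -1, 0, 0, 0, 0])

```text
time: 4.75
tool_pos: [626.0, -287.1, 190.1]
tcp_rot: [3.141, -0.001, -3.056]
contact_force: [-1.7, 0.4, 0.5]
grip_width: 92.0
finger_force: 0.0
```

step_arm(targets=[1, -0.4, -0.8, 0, 0, 0, 0, 1, -0.4, -0.8, 0, 0, 0, 0, 1, -0.4, -0.8, 0, 0, 0, 0, 1, -0.4, -0.8, 0, 0, 0, 0, 1, -0.4, -0.8, 0, 0, 0, 0])

```text
time: 5.38
tool_pos: [671.8, -360.8, 192.5]
tcp_rot: [3.141, 0.0, -3.054]
contact_force: [-0.8, 0.1, 0.3]
grip_width: 91.8
finger_force: 0.0
```

Run:
```python
from h import *
o=bot.get_obs(); print(o['time'],o['tool_pos'],o['tcp_rot'],o['joint_positions'])
p,d,c=cap('wrist'); np.savez('w3.npz',p=p,d=d,K=c[0],W=c[1])
q=cv2.resize(p[0:290,120:520],None,fx=2,fy=2,interpolation=cv2.INTER_CUBIC); cv2.imwrite('pics/w3.png',q)
```

```text
5.375 [ 671.78580714 -360.80916392  192.51739544] [ 3.14128393e+00  1.68841414e-04 -3.05370723e+00] [-5.93369695e-01  8.56697006e-01  7.73174444e-01  3.46743162e-04
  1.51178448e+00 -2.25207194e+00]
```

View pics/w3.png

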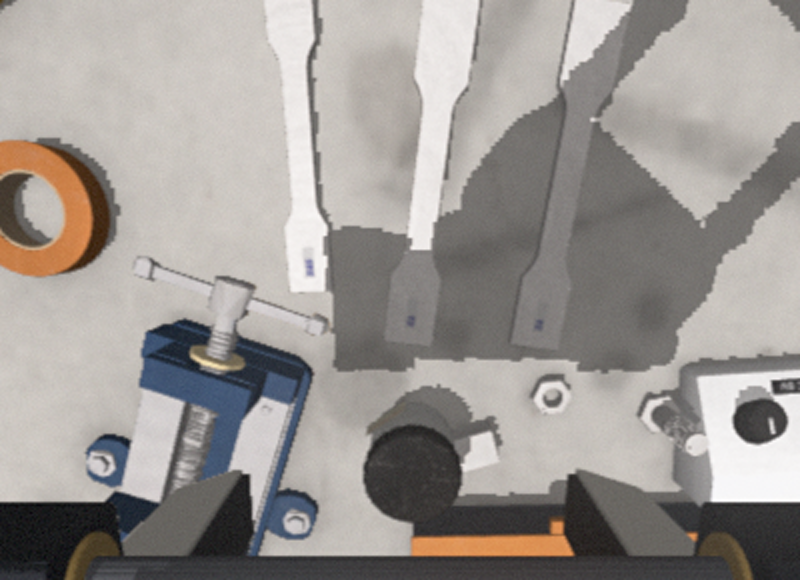

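This view shows short C at left (its end at (307,275)), long B in the middle and long A at right, with the near ends cut off. A vise sits beyond C. I'm backing off 50 mm to see all three whole.

step_arm(targets=[0.5, 0.5, 0, -0.1, 0, 0, 0, 0.5, 0.5, 0, -0.1, 0, 0, 0, 0.5, 0.5, 0, -0.1, 0, 0, 0, 0.5, 0.5, 0, -0.1, 0, 0, 0])

```text
time: 5.92
tool_pos: [623.0, -366.8, 202.2]
tcp_rot: [-3.141, 0.001, -3.055]
contact_force: [-0.5, 0.6, -0.8]
grip_width: 56.5
finger_force: 0.0
```

Run:
```python
from h import *
o=bot.get_obs(); print(o['time'],o['tool_pos'],o['tcp_rot'])
p,d,c=cap('wrist'); np.savez('w4.npz',p=p,d=d,K=c[0],W=c[1])
q=cv2.resize(p[0:290,120:520],None,fx=2,fy=2,interpolation=cv2.INTER_CUBIC); cv2.imwrite('pics/w4.png',q)
```

```text
5.925 [ 622.98907362 -366.77313774  202.16250935] [-3.14078245e+00  1.36231168e-03 -3.05451019e+00]
```

View pics/w4.png

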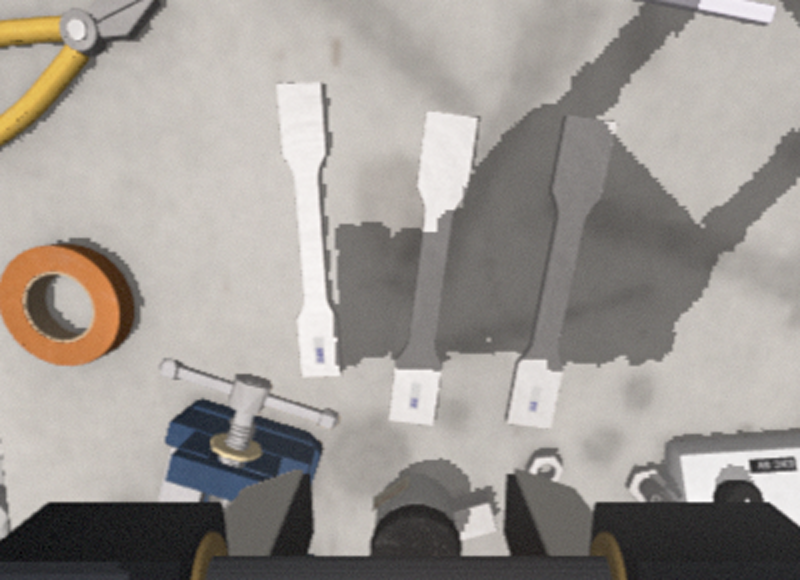

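All three are visible. Corners in crop pixels: C (276,84), (322,82), (340,374), (304,376); B (428,112), (479,118), (434,425), (391,420); A (566,116), (612,122), (553,427), (508,421).

```bash
cat > spec.py <<'E'
from h import *
z=np.load('w4.npz'); c=(z['K'],z['W'])
f=lambda q,h: ray(c,np.array(q)/2.+[120,0],h)
S={}
for n,q in dict(C=[(276,84),(322,82),(340,374),(304,376)],B=[(428,112),(479,118),(434,425),(391,420)],A=[(566,116),(612,122),(553,427),(508,421)]).items():
    w=f(q,8)[:,:2]; a=(w[0]+w[1])/2; b=(w[2]+w[3])/2; v=a-b; S[n]=((a+b)/2,np.arctan2(v[1],v[0]))
    print(n,S[n][0].round(1),'yaw',S[n][1].round(4),'L',np.linalg.norm(v).round(1),np.linalg.norm(w[0]-w[1]).round(1))
E
cat > go.py <<'E'
# shift (tool axes) from current pose to target TCP x y z, and yaw turn share
import sys; from h import *
def go(x,y,z,yaw=None):
    o=bot.get_obs(); M=R.from_euler('xyz',o['tcp_rot']).as_matrix(); r=M.T@(np.array([x,y,z])-o['tool_pos'])/100
    cur=o['tcp_rot'][2]; t=0 if yaw is None else -((yaw-cur+np.pi)%(2*np.pi)-np.pi)/(np.pi/4)
    print('t',o['time'],'pos',o['tool_pos'].round(1),'rot',o['tcp_rot'].round(4),'grip',round(o['grip_width'],1),'shift',r.round(3),'turnz',round(t,3))
if __name__=='__main__': go(*map(float,sys.argv[1:]))
E
python3 spec.py
python3 - <<'E'
from spec import *; from go import go
for n in 'ABC': go(*S[n][0],60,S[n][1])
E
```

```text
C [ 560. -424.] yaw -3.0217 L 148.7 22.7
B [ 575.8 -358.4] yaw 3.1053 L 164.0 25.7
A [ 571.3 -290.3] yaw 3.1091 L 163.1 23.4
C [ 560. -424.] yaw -3.0217 L 148.7 22.7
B [ 575.8 -358.4] yaw 3.1053 L 164.0 25.7
A [ 571.3 -290.3] yaw 3.1091 L 163.1 23.4
t 5.975 pos [ 622.9 -366.7  201.8] rot [-3.1411e+00  1.0000e-03 -3.0545e+00] grip 52.2 shift [0.45  0.807 1.417] turnz 0.152
t 5.975 pos [ 622.9 -366.7  201.8] rot [-3.1411e+00  1.0000e-03 -3.0545e+00] grip 52.2 shift [0.464 0.125 1.418] turnz 0.157
t 5.975 pos [ 622.9 -366.7  201.8] rot [-3.1411e+00  1.0000e-03 -3.0545e+00] grip 52.2 shift [ 0.678 -0.515  1.418] turnz -0.042
```

step_arm(targets=[0.5, 0.45, 0.807, 0.9, 0, 0, 0.152, 0.5, 0.45, 0.807, 0.9, 0, 0, 0.152, 0.5, 0.45, 0.807, 0.9, 0, 0, 0.152, 0.5, 0.45, 0.807, 0.9, 0, 0, 0.152, 0.5, 0.45, 0.807, 0.9, 0, 0, 0.152])

```text
time: 6.6
tool_pos: [572.2, -292.2, 113.5]
tcp_rot: [-3.139, 0.004, 3.108]
contact_force: [-0.9, 0.6, 0.8]
grip_width: 45.9
finger_force: 0.0
```

step_arm(targets=[0.45, 0, 0, 0.5, 0, 0, 0, 0.45, 0, 0, 0.7, 0, 0, 0, 0.45, 0, 0, 0.848, 0, 0, 0, 0.45, 0, 0, 0.848, 0, 0, 0, 0.45, 0, 0, 0.848, 0, 0, 0])

```text
time: 7.22
tool_pos: [570.9, -291.1, 28.1]
tcp_rot: [-3.141, 0.002, 3.108]
contact_force: [1.3, -1.2, 1.0]
grip_width: 41.6
finger_force: 0.0
```

step_arm(targets=[0, 0, 0, 0, 0, 0, 0, 0, 0, 0, 0, 0, 0, 0, 0, 0, 0, 0, 0, 0, 0, 0, 0, 0, 0, 0, 0, 0, 0, 0, 0, 0, 0, 0, 0, 0, 0, 0, 0, 0, 0, 0])

```text
time: 7.98
tool_pos: [570.3, -290.5, 27.1]
tcp_rot: [3.142, 0.0, 3.109]
contact_force: [0.1, 0.6, 4.6]
grip_width: 14.5
finger_force: 30.0
```

step_arm(targets=[0, 0, 0, -0.4, 0, 0, 0, 0, 0, 0, -0.8, 0, 0, 0, 0, 0, 0, -0.8, 0, 0, 0, 0, 0, 0, -0.8, 0, 0, 0])

```text
time: 8.48
tool_pos: [569.6, -290.1, 105.9]
tcp_rot: [3.141, -0.001, 3.109]
contact_force: [0.2, -0.9, -0.8]
grip_width: 14.9
finger_force: 30.0
```

step_arm(targets=[0, 0.16, 0.5, 0, 0, 0, 0, 0, 0.333, 0.978, 0, 0, 0, 0, 0, 0.333, 0.978, 0, 0, 0, 0])

```text
time: 8.85
tool_pos: [538.0, -188.0, 105.1]
tcp_rot: [3.139, -0.005, 3.112]
contact_force: [0.6, -0.9, -0.5]
grip_width: 15.0
finger_force: 30.0
```

step_arm(targets=[0, 0.16, 0.5, 0, 0, 0, 0, 0, 0.333, 0.978, 0, 0, 0, 0, 0, 0.333, 0.978, 0, 0, 0, 0])

```text
time: 9.22
tool_pos: [508.6, -90.6, 105.8]
tcp_rot: [3.14, -0.003, 3.112]
contact_force: [-0.0, -1.0, -1.1]
grip_width: 14.7
finger_force: 30.0
```

step_arm(targets=[0, 0.16, 0.5, 0, 0, 0, -0.09, 0, 0.333, 0.978, 0.2, 0, 0, -0.187, 0, 0.333, 0.978, 0.2, 0, 0, -0.187, 0, 0.333, 0.978, 0.2, 0, 0, -0.187, 0, 0.333, 0.978, 0.2, 0, 0, -0.187])

```text
time: 9.85
tool_pos: [481.1, 4.6, 87.1]
tcp_rot: [-3.141, 0.001, -3.03]
contact_force: [0.3, 0.6, -0.1]
grip_width: 15.1
finger_force: 30.0
```

Run:
```python
from h import *; from go import go
go(480,6,41,-3.027)
p,d,c=cap('wrist'); np.savez('w5.npz',p=p,d=d,K=c[0],W=c[1])
q=cv2.resize(p[0:290,120:520],None,fx=2,fy=2,interpolation=cv2.INTER_CUBIC); cv2.imwrite('pics/w5.png',q)
```

```text
t 9.85 pos [481.1   4.6  87.1] rot [-3.1411e+00  1.2000e-03 -3.0298e+00] grip 15.1 shift [0.01  0.015 0.461] turnz -0.004
```

View pics/w5.png

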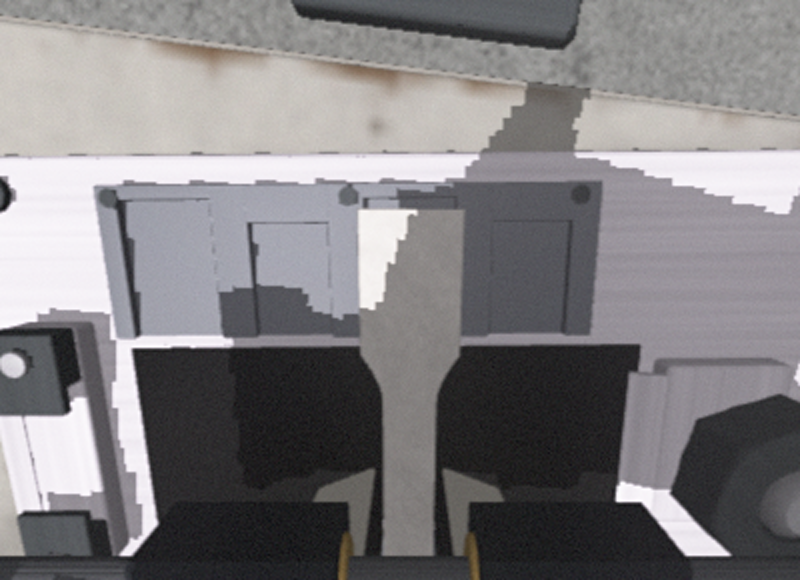

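The long specimen is held above nest 1. Its near end corners are at (358,210) and (465,209), and the nest end edge at (362,197)–(457,197). I'm checking the alignment.

Run:
```python
from h import *
z=np.load('w5.npz'); c=(z['K'],z['W'])
f=lambda q,h: ray(c,np.array(q)/2.+[120,0],h)[:,:2].round(1)
s=f([(358,210),(465,209),(384,400),(437,400),(385,540),(436,540)],68); print(s.tolist())
print('end',(s[0]+s[1])/2,'mid',(s[2]+s[3])/2,(s[4]+s[5])/2)
print('nest',f([(362,197),(457,197)],17.5).tolist(),'n2',f([(248,222),(328,222),(258,333)],17.5).tolist(),'n0',f([(491,220),(571,220),(565,332)],17.5).tolist(),'n3',f([(120,199),(211,199)],17.5).tolist())
```

```text
[[402.0, -16.7], [398.9, 9.0], [449.2, -5.7], [447.7, 8.3], [491.0, -1.2], [489.4, 13.3]]
end [400.45  -3.85] mid [448.45   1.3 ] [490.2    6.05]
nest [[397.9, -19.9], [394.5, 10.4]] n2 [[409.7, -56.0], [406.8, -30.1], [445.9, -51.4]] n0 [[400.3, 22.4], [397.4, 48.2], [433.8, 53.2]] n3 [[407.2, -97.0], [403.9, -68.0]]
```

step_arm(targets=[0, 0, 0, 0.3, 0, 0, 0, 0, 0, 0, 0.3, 0, 0, 0, 0, 0, 0, 0.3, 0, 0, 0, 0, 0, 0, 0.3, 0, 0, 0, 0, 0, 0, 0.3, 0, 0, 0])

```text
time: 10.52
tool_pos: [480.4, 6.0, 57.6]
tcp_rot: [-3.141, 0.001, -3.028]
contact_force: [-1.2, -0.7, -0.8]
grip_width: 15.3
finger_force: 30.0
```

Run:
```python
from go import *
go(480,5.2,41,-3.027)
p,d,c=cap('wrist','w6.png'); f=lambda q,h: ray(c,np.array(q)/2.+[120,0],h)[:,:2].round(1)
# specimen end edge columns by brightness: print gray rows around nest 1 end
g=cv2.cvtColor(p,cv2.COLOR_BGR2GRAY)
e=np.array([400.5,-3.9]); q=proj(c,[*e,38])[0].round().astype(int); print(q)
for dz in (-20,-10,0,10,20): print(q[0]+dz,g[q[1]-14:q[1]+10,q[0]+dz].tolist())
print(g[q[1]+20,q[0]-40:q[0]+41].tolist(), q[1]+20)
```

```text
t 10.525 pos [480.4   6.   57.6] rot [-3.1413e+00  1.3000e-03 -3.0278e+00] grip 15.3 shift [ 0.005 -0.007  0.166] turnz -0.001
[323 106]
303 [163, 162, 168, 167, 166, 142, 111, 165, 166, 163, 165, 163, 186, 238, 241, 240, 240, 240, 240, 240, 241, 242, 242, 242]
313 [160, 159, 164, 161, 163, 142, 76, 87, 91, 94, 91, 100, 158, 236, 242, 240, 242, 240, 239, 239, 240, 239, 241, 241]
323 [160, 156, 163, 161, 159, 138, 123, 149, 96, 91, 91, 100, 165, 238, 241, 238, 238, 238, 238, 236, 204, 199, 196, 195]
333 [160, 157, 157, 160, 159, 131, 77, 89, 90, 93, 89, 88, 103, 136, 134, 133, 139, 136, 136, 130, 134, 135, 135, 141]
343 [96, 93, 90, 88, 92, 81, 78, 89, 88, 92, 91, 88, 105, 132, 134, 136, 134, 133, 136, 133, 132, 136, 135, 133]
[164, 163, 165, 165, 163, 165, 165, 163, 161, 161, 166, 168, 146, 96, 72, 95, 191, 234, 238, 240, 240, 238, 237, 239, 237, 239, 238, 238, 238, 239, 238, 239, 238, 239, 240, 200, 138, 133, 135, 138, 135, 134, 135, 135, 138, 136, 136, 141, 137, 135, 135, 131, 129, 135, 135, 132, 132, 132, 130, 134, 132, 129, 131, 131, 132, 133, 137, 135, 108, 90, 86, 88, 88, 89, 91, 87, 86, 87, 92, 87, 89] 126
```

Run:
```python
from go import *
o=bot.get_obs(); c=cam('wrist',o)
s=ray(c,[(325,103.8),(298.7,126),(350.8,126)],38.6)[:,:2]; n=ray(c,[(325,97.8)],17.5)[:,:2]
u=np.array([.9932,.1167]); print(s.round(1).tolist(), 'ctr',((s[0])+82.5*u).round(1),'across mid',((s[1]+s[2])/2).round(1),'nestc',(n[0]+85.5*u).round(1))
```

```text
[[399.3, -3.0], [411.1, -14.7], [408.2, 10.8]] ctr [481.2   6.6] across mid [409.6  -1.9] nestc [480.8   6.7]
```

step_arm(targets=[0, 0.004, -0.008, 0.1, 0, 0, 0, 0, 0.004, -0.008, 0.14, 0, 0, 0, 0, 0.004, -0.008, 0.17, 0, 0, 0, 0, 0.004, -0.008, 0.17, 0, 0, 0, 0, 0.004, -0.008, 0.17, 0, 0, 0])

```text
time: 11.2
tool_pos: [479.7, 5.2, 39.8]
tcp_rot: [3.142, 0.0, -3.028]
contact_force: [-0.4, -0.1, -1.3]
grip_width: 15.7
finger_force: 3.0
```

step_arm(targets=[0.25, 0, 0, 0, 0, 0, 0, 0.25, 0, 0, 0, 0, 0, 0, 0.25, 0, 0, 0, 0, 0, 0])

```text
time: 11.58
tool_pos: [479.8, 5.2, 39.9]
tcp_rot: [3.142, 0.0, -3.028]
contact_force: [-0.0, 0.5, -0.1]
grip_width: 23.1
finger_force: 0.0
```

step_arm(targets=[0.25, 0, 0, -0.3, 0, 0, 0, 0.25, 0, 0, -0.8, 0, 0, 0, 0.5, 0, 0, -0.8, 0, 0, 0, 0.5, 0, 0, -0.8, 0, 0, 0, 0.5, 0, 0, -0.8, 0, 0, 0])

```text
time: 12.2
tool_pos: [478.9, 5.3, 118.8]
tcp_rot: [3.141, -0.002, -3.028]
contact_force: [-0.8, -1.1, -0.1]
grip_width: 44.7
finger_force: 0.0
```

Run:
```python
from go import *
go(575.8,-358.4,27,3.105)
p,d,c=cap('wrist'); np.savez('w7.npz',p=p,d=d,K=c[0],W=c[1])
q=cv2.resize(p[0:290,120:520],None,fx=2,fy=2,interpolation=cv2.INTER_CUBIC); cv2.imwrite('pics/w7.png',q)
# has any specimen moved? top difference
t,_,_=cap('top'); t0=np.load('top0.npz')['p']; D=cv2.absdiff(t,t0).max(2); print('diff',[(n,int((D[135:215,a:b]>40).sum())) for n,a,b in(('A',385,413),('B',414,440),('C',441,470))])
```

```text
t 12.2 pos [478.9   5.3 118.8] rot [ 3.1409e+00 -2.3000e-03 -3.0278e+00] grip 44.7 shift [-0.552 -3.725  0.914] turnz 0.191
diff [('A', 192), ('B', 0), ('C', 0)]
```

View pics/w7.png

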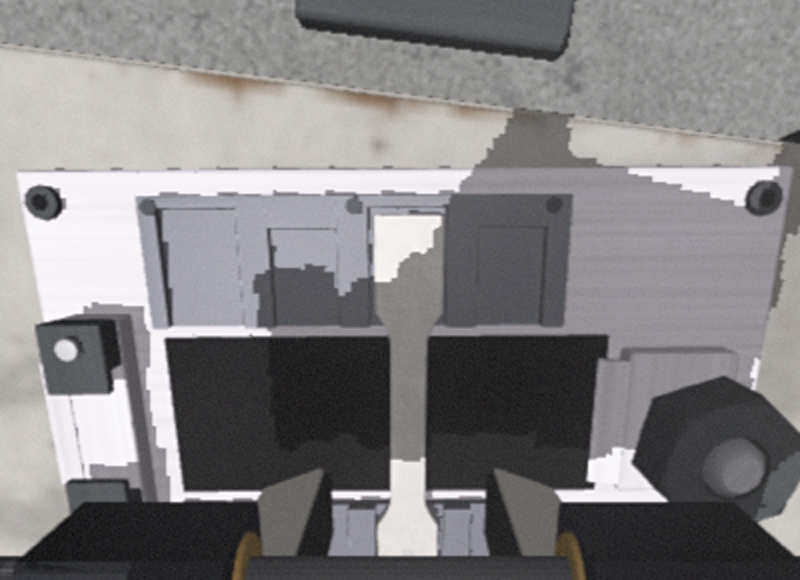

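A lies in nest 1, and B and C are unmoved in the top view. Next is B.

step_arm(targets=[0.45, -0.07, -0.5, 0, 0, 0, 0, 0.45, -0.138, -0.931, 0, 0, 0, 0, 0.45, -0.138, -0.931, 0, 0, 0, 0])

```text
time: 12.68
tool_pos: [504.5, -88.1, 119.1]
tcp_rot: [-3.141, -0.0, -3.031]
contact_force: [-0.9, 0.7, 0.5]
grip_width: 41.5
finger_force: 0.0
```

step_arm(targets=[0.45, -0.07, -0.5, 0, 0, 0, 0, 0.45, -0.138, -0.931, 0, 0, 0, 0, 0.45, -0.138, -0.931, 0, 0, 0, 0])

```text
time: 13.05
tool_pos: [528.4, -178.2, 119.1]
tcp_rot: [3.141, -0.0, -3.03]
contact_force: [0.4, 0.1, -0.5]
grip_width: 41.2
finger_force: 0.0
```

step_arm(targets=[0.45, -0.07, -0.5, 0, 0, 0, 0, 0.45, -0.138, -0.931, 0, 0, 0, 0, 0.45, -0.138, -0.931, 0, 0, 0, 0])

```text
time: 13.42
tool_pos: [552.6, -268.3, 119.1]
tcp_rot: [3.141, -0.0, -3.03]
contact_force: [0.2, 0.0, -0.4]
grip_width: 41.2
finger_force: 0.0
```

step_arm(targets=[0.45, -0.07, -0.5, 0, 0, 0, 0.1, 0.45, -0.138, -0.931, 0, 0, 0, 0.191, 0.45, -0.138, -0.931, 0.2, 0, 0, 0.191, 0.45, -0.138, -0.931, 0.4, 0, 0, 0.191, 0.45, -0.138, -0.931, 0.5, 0, 0, 0.191, 0.45, -0.138, -0.931, 0.5, 0, 0, 0.191])

```text
time: 14.18
tool_pos: [576.7, -356.7, 69.1]
tcp_rot: [3.14, -0.002, 3.107]
contact_force: [-0.3, -0.1, 0.3]
grip_width: 41.2
finger_force: 0.0
```

```bash
python3 go.py 575.8 -358.4 27 3.105
```

```text
t 14.175 pos [ 576.7 -356.7   69.1] rot [ 3.1399e+00 -1.8000e-03  3.1066e+00] grip 41.2 shift [ 0.007 -0.018  0.421] turnz 0.002
```

step_arm(targets=[0.45, 0, -0.005, 0.3, 0, 0, 0, 0.45, 0, -0.005, 0.42, 0, 0, 0, 0.45, 0, -0.005, 0.42, 0, 0, 0, 0.3, 0, -0.005, 0.42, 0, 0, 0, 0, 0, -0.005, 0.42, 0, 0, 0, 0, 0, -0.005, 0.42, 0, 0, 0, 0, 0, -0.005, 0.42, 0, 0, 0, 0, 0, -0.005, 0.42, 0, 0, 0, 0, 0, -0.005, 0.42, 0, 0, 0, 0, 0, -0.005, 0.42, 0, 0, 0])

```text
time: 15.42
tool_pos: [577.1, -359.2, 28.5]
tcp_rot: [-3.141, 0.001, 3.105]
contact_force: [-1.0, 0.3, 4.7]
grip_width: 14.9
finger_force: 30.0
```

step_arm(targets=[0, 0, 0, -0.4, 0, 0, 0, 0, 0, 0, -0.8, 0, 0, 0, 0, 0, 0, -0.8, 0, 0, 0, 0, 0, 0, -0.8, 0, 0, 0])

```text
time: 15.92
tool_pos: [576.2, -358.5, 106.7]
tcp_rot: [3.14, -0.002, 3.105]
contact_force: [0.1, -0.4, 0.1]
grip_width: 15.2
finger_force: 30.0
```

```bash
python3 go.py 489.5 -73.5 60 -3.027
```

```text
t 15.925 pos [ 576.2 -358.5  106.7] rot [ 3.1403e+00 -1.6000e-03  3.1054e+00] grip 15.2 shift [0.969 2.816 0.472] turnz -0.192
```

step_arm(targets=[0, 0.16, 0.5, 0, 0, 0, 0, 0, 0.323, 0.939, 0, 0, 0, 0, 0, 0.323, 0.939, 0, 0, 0, 0])

```text
time: 16.3
tool_pos: [546.0, -260.2, 105.9]
tcp_rot: [3.138, -0.005, 3.108]
contact_force: [0.7, -0.4, -0.8]
grip_width: 15.2
finger_force: 30.0
```

step_arm(targets=[0, 0.16, 0.5, 0, 0, 0, 0, 0, 0.323, 0.939, 0, 0, 0, 0, 0, 0.323, 0.939, 0, 0, 0, 0])

```text
time: 16.68
tool_pos: [517.8, -166.7, 106.7]
tcp_rot: [3.14, -0.003, 3.108]
contact_force: [0.5, -0.0, -1.1]
grip_width: 14.9
finger_force: 30.0
```

step_arm(targets=[0, 0.16, 0.5, 0, 0, 0, -0.1, 0, 0.323, 0.939, 0, 0, 0, -0.192, 0, 0.323, 0.939, 0, 0, 0, -0.192, 0, 0.323, 0.939, 0, 0, 0, -0.192, 0, 0.323, 0.939, 0.4, 0, 0, -0.192, 0, 0.323, 0.939, 0.46, 0, 0, -0.192, 0, 0.323, 0.939, 0.46, 0, 0, -0.192, 0, 0.323, 0.939, 0.46, 0, 0, -0.192])

```text
time: 17.68
tool_pos: [491.0, -74.6, 62.9]
tcp_rot: [-3.141, 0.002, -3.028]
contact_force: [-0.2, -0.3, -0.2]
grip_width: 15.0
finger_force: 30.0
```

```bash
cat > edge.py <<'E'
# held specimen near end vs nest; args: nest x,y end guess computed; prints gray profiles
import sys; from go import *
def prof(hl,hn,nc,tcp_off=0):
    o=bot.get_obs(); p,d,c=cap('wrist'); g=cv2.cvtColor(p,cv2.COLOR_BGR2GRAY); np.savez('we.npz',p=p,d=d,K=c[0],W=c[1])
    th=o['tcp_rot'][2]; u=np.array([np.cos(th),np.sin(th)]); zt=o['tool_pos'][2]-27.5+8
    e=o['tool_pos'][:2]+u*hl; q=proj(c,[*e,zt])[0].round().astype(int); m=proj(c,[*(np.array(nc)+u*hn),17.5])[0]
    print('zt',zt,'pred spec end',q,'pred nest end',m.round(1))
    for k in (-18,-9,0,9,18): print(q[0]+k,'r0',q[1]-16,g[q[1]-16:q[1]+10,q[0]+k].tolist())
    print('row',q[1]+15,'c0',q[0]-45,g[q[1]+15,q[0]-45:q[0]+46].tolist())
if __name__=='__main__':
    a=list(map(float,sys.argv[1:])); go(a[2],a[3],60,-3.027); prof(a[0],a[1],a[2:4])
E
python3 edge.py 82.5 85.5 490 -73.4
```

```text
t 17.675 pos [491.  -74.6  62.9] rot [-3.1409e+00  1.7000e-03 -3.0276e+00] grip 15.0 shift [0.009 0.013 0.029] turnz -0.001
zt 43.35688399261531 pred spec end [325 102] pred nest end [326.9  95.3]
307 r0 86 [161, 133, 120, 159, 157, 159, 160, 160, 160, 135, 94, 137, 180, 231, 239, 237, 236, 237, 237, 238, 235, 237, 238, 238, 239, 237]
316 r0 86 [236, 147, 121, 154, 153, 157, 148, 98, 86, 89, 75, 92, 158, 232, 237, 236, 234, 236, 236, 235, 234, 235, 235, 235, 234, 235]
325 r0 86 [242, 234, 136, 152, 156, 155, 146, 96, 87, 84, 75, 97, 154, 228, 236, 231, 230, 230, 231, 235, 235, 233, 232, 231, 234, 227]
334 r0 86 [242, 235, 151, 152, 152, 153, 156, 144, 94, 84, 72, 95, 132, 174, 138, 133, 132, 132, 129, 135, 129, 133, 133, 134, 136, 135]
343 r0 86 [151, 130, 90, 92, 91, 92, 92, 88, 87, 84, 72, 91, 109, 131, 136, 135, 131, 133, 134, 134, 135, 136, 137, 134, 130, 131]
row 117 c0 280 [244, 244, 243, 243, 244, 243, 231, 179, 156, 164, 162, 161, 162, 163, 160, 159, 156, 164, 195, 227, 232, 235, 234, 234, 236, 235, 235, 234, 235, 233, 234, 236, 236, 235, 236, 236, 234, 236, 236, 235, 237, 238, 236, 237, 198, 141, 131, 136, 135, 134, 134, 131, 137, 135, 136, 131, 131, 129, 129, 132, 132, 131, 131, 128, 127, 129, 134, 132, 133, 131, 106, 77, 86, 85, 88, 89, 90, 83, 82, 85, 86, 86, 85, 85, 89, 81, 82, 85, 84, 84, 82]
```

Run:
```python
from h import *
z=np.load('we.npz'); c=(z['K'],z['W']); u=np.array([.9935,.1137])
s=ray(c,[(325,98),(297.7,117),(349.8,117)],43)[:,:2]; n=ray(c,[(325,95.7)],17.5)[:,:2]
print('ctr',s[0]+82.5*u,'mid',(s[1]+s[2])/2,np.linalg.norm(s[1]-s[2]),'nest',n[0]+85.5*u)
cv2.imwrite('pics/we.png',cv2.resize(z['p'][0:290,120:520],None,fx=2,fy=2,interpolation=cv2.INTER_CUBIC))
```

```text
ctr [489.34082372 -74.60995377] mid [416.23110929 -83.59063635] 25.63189554763381 nest [490.34611838 -74.41319809]
```

View pics/we.png

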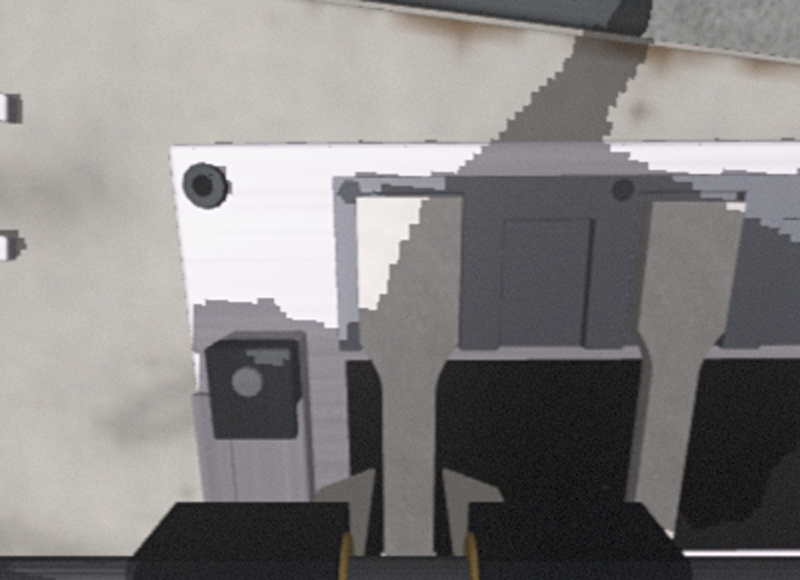

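B is held over nest 3, about 1 mm off. I'm correcting and lowering.

step_arm(targets=[0, -0.01, 0.003, 0.08, 0, 0, 0, 0, -0.01, 0.003, 0.08, 0, 0, 0, 0, -0.01, 0.003, 0.08, 0, 0, 0, 0, -0.01, 0.003, 0.08, 0, 0, 0])

```text
time: 18.23
tool_pos: [491.2, -73.5, 54.0]
tcp_rot: [3.142, 0.0, -3.027]
contact_force: [-0.3, -0.0, -0.3]
grip_width: 15.2
finger_force: 30.0
```

```bash
python3 edge.py 82.5 85.5 490 -73.4
```

```text
t 18.225 pos [491.2 -73.5  54. ] rot [ 3.1416e+00  2.0000e-04 -3.0269e+00] grip 15.2 shift [ 0.012  0.003 -0.06 ] turnz 0.0
zt 34.510656801856825 pred spec end [325 102] pred nest end [325.   94.1]
307 r0 86 [124, 137, 157, 159, 157, 159, 161, 162, 153, 95, 83, 98, 160, 230, 237, 239, 238, 237, 238, 237, 236, 237, 235, 236, 237, 236]
316 r0 86 [138, 145, 155, 156, 157, 159, 159, 162, 153, 84, 81, 99, 155, 232, 237, 235, 235, 234, 235, 235, 235, 235, 234, 236, 236, 235]
325 r0 86 [199, 149, 152, 158, 155, 155, 155, 162, 151, 96, 85, 99, 155, 230, 237, 230, 232, 232, 234, 235, 233, 233, 233, 233, 234, 237]
334 r0 86 [121, 147, 152, 155, 155, 153, 154, 158, 149, 94, 89, 98, 154, 232, 229, 144, 130, 130, 132, 130, 135, 132, 134, 134, 131, 133]
343 r0 86 [112, 143, 156, 147, 94, 88, 85, 92, 82, 74, 92, 92, 109, 129, 136, 131, 133, 134, 133, 132, 133, 135, 136, 132, 131, 129]
row 117 c0 280 [242, 243, 244, 208, 159, 160, 162, 162, 164, 159, 160, 159, 160, 161, 158, 126, 102, 141, 195, 226, 235, 234, 235, 233, 236, 235, 233, 235, 235, 234, 235, 235, 236, 237, 237, 237, 236, 235, 236, 237, 236, 199, 148, 144, 144, 137, 133, 135, 135, 136, 131, 135, 130, 132, 132, 133, 129, 131, 130, 129, 128, 131, 129, 129, 131, 130, 132, 133, 133, 129, 107, 88, 86, 89, 88, 89, 82, 89, 88, 84, 91, 89, 87, 88, 88, 87, 83, 86, 83, 86, 82]
```

Run:
```python
from h import *
c=cam('wrist',bot.get_obs()); u=np.array([.9935,.1137])
s=ray(c,[(325,98),(297.6,117),(349.9,117)],34)[:,:2]; n=ray(c,[(325,94.5),(295,117)],17.5)[:,:2]
m=(s[1]+s[2])/2; print('ctr',s[0]+82.5*u,'mid->',m+u*(490-m[0])/u[0],'nest',n[0]+85.5*u,'nest left edge',n[1]+u*(490-n[1,0])/u[0])
```

```text
ctr [489.50544529 -73.58301526] mid-> [490.         -74.13426213] nest [490.21063877 -73.4398547 ] nest left edge [490.         -89.94361066]
```

step_arm(targets=[0, -0.004, 0, 0.08, 0, 0, 0, 0, -0.004, 0, 0.12, 0, 0, 0, 0, -0.004, 0, 0.145, 0, 0, 0, 0, -0.004, 0, 0.145, 0, 0, 0])

```text
time: 18.77
tool_pos: [491.3, -73.4, 40.9]
tcp_rot: [3.142, 0.0, -3.027]
contact_force: [-6.2, 1.5, 19.9]
grip_width: 14.9
finger_force: 30.0
```

step_arm(targets=[0.25, 0, 0, 0, 0, 0, 0, 0.25, 0, 0, 0, 0, 0, 0, 0.25, 0, 0, 0, 0, 0, 0])

```text
time: 19.15
tool_pos: [491.5, -73.5, 39.1]
tcp_rot: [3.141, -0.0, -3.027]
contact_force: [-0.5, -0.4, 0.2]
grip_width: 22.8
finger_force: 0.0
```

step_arm(targets=[0.25, 0, 0, -0.3, 0, 0, 0, 0.25, 0, 0, -0.8, 0, 0, 0, 0.5, 0, 0, -0.8, 0, 0, 0, 0.5, 0, 0, -0.8, 0, 0, 0, 0.5, 0, 0, -0.8, 0, 0, 0])

```text
time: 19.77
tool_pos: [490.7, -73.3, 118.1]
tcp_rot: [3.14, -0.002, -3.027]
contact_force: [0.3, -0.0, 0.3]
grip_width: 45.1
finger_force: 0.0
```

Run:
```python
from go import *
go(560,-424,60,-3.0217)
p,d,c=cap('wrist'); np.savez('w8.npz',p=p,d=d,K=c[0],W=c[1])
cv2.imwrite('pics/w8.png',cv2.resize(p[0:290,120:520],None,fx=2,fy=2,interpolation=cv2.INTER_CUBIC))
t,_,_=cap('top'); t0=np.load('top0.npz')['p']; D=cv2.absdiff(t,t0).max(2); print('diff',[(n,int((D[135:215,a:b]>40).sum())) for n,a,b in(('A',385,413),('B',414,440),('C',441,470))])
P=cloud(d,c)
for n,q in (('A',(480.7,5.9)),('B',(490,-73.5))):
    for s in(-20,-40,-60,-75):
        e=np.array(q)+s*np.array([.9935,.1137]); u,v=proj(c,[*e,20.5])[0].round().astype(int); print(n,s,P[v,u].round(1))
```

```text
t 19.775 pos [490.7 -73.3 118.1] rot [ 3.1404e+00 -2.4000e-03 -3.0270e+00] grip 45.1 shift [-0.288 -3.564  0.576] turnz -0.007
diff [('A', 222), ('B', 274), ('C', 0)]
A -20 [460.7   3.6  19.8]
A -40 [440.6   1.3  20.7]
A -60 [420.9  -0.6  20.6]
A -75 [406.4  -1.9  19.4]
B -20 [470.5 -75.7  20.2]
B -40 [450.6 -78.   20. ]
B -60 [430.1 -80.4  20.5]
B -75 [415.6 -82.   21.6]
```

View pics/w8.png

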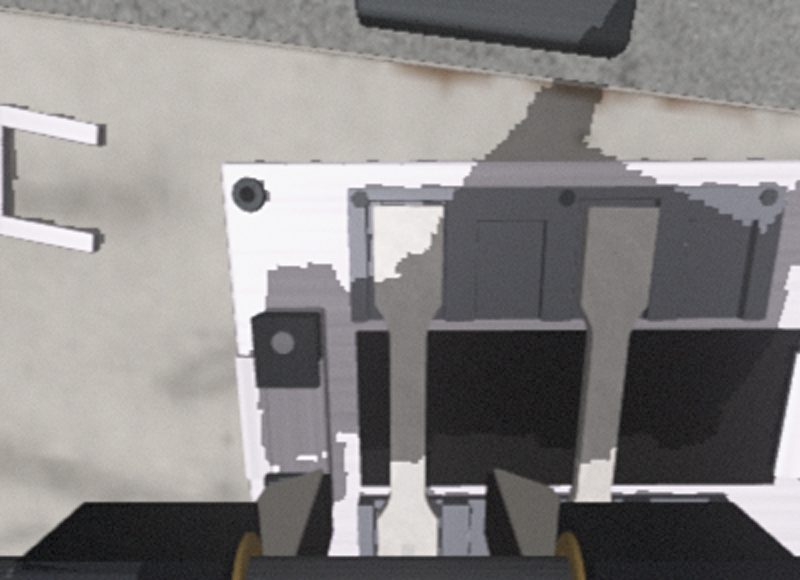

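Both longs lie flat (tops at about 20.5 mm by depth). Now the short specimen, C.

step_arm(targets=[0.45, -0.036, -0.45, 0, 0, 0, 0, 0.45, -0.072, -0.891, 0, 0, 0, 0, 0.45, -0.072, -0.891, 0, 0, 0, 0])

```text
time: 20.25
tool_pos: [509.2, -163.7, 118.6]
tcp_rot: [-3.141, -0.0, -3.03]
contact_force: [-0.1, -0.1, 0.0]
grip_width: 41.5
finger_force: 0.0
```

step_arm(targets=[0.45, -0.036, -0.45, 0, 0, 0, 0, 0.45, -0.072, -0.891, 0, 0, 0, 0, 0.45, -0.072, -0.891, 0, 0, 0, 0])

```text
time: 20.62
tool_pos: [526.2, -250.5, 118.6]
tcp_rot: [3.141, -0.0, -3.03]
contact_force: [-0.7, 1.0, 1.3]
grip_width: 41.1
finger_force: 0.0
```

step_arm(targets=[0.45, -0.036, -0.45, 0, 0, 0, 0, 0.45, -0.072, -0.891, 0, 0, 0, 0, 0.45, -0.072, -0.891, 0, 0, 0, 0])

```text
time: 21.0
tool_pos: [543.5, -337.4, 118.5]
tcp_rot: [3.141, -0.0, -3.029]
contact_force: [-0.3, 0.7, 0.4]
grip_width: 41.4
finger_force: 0.0
```

step_arm(targets=[0.45, -0.036, -0.45, 0, 0, 0, 0, 0.45, -0.072, -0.891, 0, 0, 0, -0.007, 0.45, -0.072, -0.891, 0.2, 0, 0, -0.007, 0.45, -0.072, -0.891, 0.4, 0, 0, -0.007, 0.45, -0.072, -0.891, 0.57, 0, 0, -0.007, 0.45, -0.072, -0.891, 0.57, 0, 0, -0.007, 0.45, -0.072, -0.891, 0.57, 0, 0, -0.007])

```text
time: 21.88
tool_pos: [561.4, -423.9, 63.2]
tcp_rot: [-3.141, 0.001, -3.021]
contact_force: [0.4, -0.7, 0.0]
grip_width: 41.5
finger_force: 0.0
```

Run:
```python
from go import *
go(560,-424,27,-3.0217)
t,_,_=cap('top'); t0=np.load('top0.npz')['p']; D=cv2.absdiff(t,t0).max(2); print(int((D[180:215,441:470]>40).sum()))
p,d,c=cap('wrist'); np.savez('w9.npz',p=p,d=d,K=c[0],W=c[1]); g=cv2.cvtColor(p,cv2.COLOR_BGR2GRAY)
for dx in(-74,-60,-45): 
    a=np.array([560,-424])+dx*np.array([.993,.1197]); q=proj(c,[*a,8])[0].round().astype(int); print(q,g[q[1],q[0]-30:q[0]+31].tolist())
```

```text
t 21.875 pos [ 561.4 -423.9   63.2] rot [-3.1410e+00  7.0000e-04 -3.0209e+00] grip 41.5 shift [0.014 0.001 0.362] turnz 0.001
987
[325 115] [216, 216, 217, 214, 212, 217, 214, 212, 211, 212, 216, 232, 246, 248, 248, 248, 247, 246, 246, 247, 246, 247, 247, 246, 246, 245, 245, 245, 244, 244, 244, 244, 243, 241, 240, 239, 241, 204, 150, 146, 149, 148, 141, 140, 141, 140, 140, 134, 127, 124, 128, 125, 123, 127, 124, 124, 125, 121, 124, 122, 124]
[325 139] [218, 216, 215, 218, 215, 217, 213, 212, 212, 213, 210, 213, 236, 247, 247, 219, 157, 154, 152, 158, 157, 145, 143, 141, 142, 140, 140, 143, 142, 141, 145, 143, 146, 143, 143, 142, 142, 142, 143, 140, 144, 140, 145, 143, 140, 140, 134, 129, 124, 125, 128, 126, 127, 124, 123, 127, 124, 123, 124, 126, 124]
[325 163] [129, 126, 128, 127, 127, 129, 129, 125, 126, 127, 127, 123, 131, 140, 143, 140, 142, 145, 140, 137, 138, 139, 138, 139, 139, 134, 136, 138, 140, 141, 139, 141, 139, 138, 141, 140, 140, 143, 137, 139, 139, 135, 139, 134, 138, 134, 124, 117, 122, 124, 125, 124, 121, 127, 121, 123, 123, 122, 125, 123, 125]
```

step_arm(targets=[0.45, 0.01, 0, 0.3, 0, 0, 0, 0.45, 0.01, 0, 0.36, 0, 0, 0, 0.45, 0.01, 0, 0.36, 0, 0, 0, 0.3, 0.01, 0, 0.36, 0, 0, 0, 0, 0.01, 0, 0.36, 0, 0, 0, 0, 0.01, 0, 0.36, 0, 0, 0, 0, 0.01, 0, 0.36, 0, 0, 0, 0, 0.01, 0, 0.36, 0, 0, 0, 0, 0.01, 0, 0.36, 0, 0, 0, 0, 0.01, 0, 0.36, 0, 0, 0])

```text
time: 23.22
tool_pos: [560.0, -424.5, 26.7]
tcp_rot: [-3.141, 0.0, -3.021]
contact_force: [-0.8, -0.2, 2.9]
grip_width: 12.9
finger_force: 30.0
```

step_arm(targets=[0, 0, 0, -0.4, 0, 0, 0, 0, 0, 0, -0.9, 0, 0, 0, 0, 0, 0, -0.9, 0, 0, 0, 0, 0, 0, -0.9, 0, 0, 0])

```text
time: 23.72
tool_pos: [559.5, -424.0, 115.5]
tcp_rot: [3.14, -0.001, -3.022]
contact_force: [0.1, 0.0, -0.8]
grip_width: 13.2
finger_force: 30.0
```

```bash
python3 go.py 476.4 45.3 60 -3.027
```

```text
t 23.725 pos [ 559.5 -424.   115.5] rot [ 3.1404e+00 -8.0000e-04 -3.0215e+00] grip 13.2 shift [0.262 4.758 0.561] turnz 0.007
```

step_arm(targets=[0, 0.026, 0.48, 0, 0, 0, 0, 0, 0.052, 0.952, 0, 0, 0, 0, 0, 0.052, 0.952, 0, 0, 0, 0])

```text
time: 24.1
tool_pos: [542.0, -326.5, 114.3]
tcp_rot: [3.137, -0.004, -3.019]
contact_force: [-0.8, -0.4, 0.6]
grip_width: 12.6
finger_force: 30.0
```

step_arm(targets=[0, 0.026, 0.48, 0, 0, 0, 0, 0, 0.052, 0.952, 0, 0, 0, 0, 0, 0.052, 0.952, 0, 0, 0, 0])

```text
time: 24.48
tool_pos: [525.9, -234.1, 115.1]
tcp_rot: [3.139, -0.003, -3.019]
contact_force: [0.1, 0.3, -0.7]
grip_width: 13.1
finger_force: 30.0
```

step_arm(targets=[0, 0.026, 0.48, 0, 0, 0, 0, 0, 0.052, 0.952, 0, 0, 0, 0, 0, 0.052, 0.952, 0, 0, 0, 0])

```text
time: 24.85
tool_pos: [509.7, -141.3, 115.6]
tcp_rot: [3.14, -0.002, -3.019]
contact_force: [-0.7, -0.7, -0.7]
grip_width: 13.2
finger_force: 30.0
```

step_arm(targets=[0, 0.026, 0.48, 0, 0, 0, 0, 0, 0.052, 0.952, 0, 0, 0, 0, 0, 0.052, 0.952, 0, 0, 0, 0])

```text
time: 25.22
tool_pos: [493.7, -48.0, 115.9]
tcp_rot: [3.141, -0.001, -3.019]
contact_force: [0.3, -0.5, -0.1]
grip_width: 13.2
finger_force: 30.0
```

step_arm(targets=[0, 0.026, 0.48, 0, 0, 0, 0, 0, 0.052, 0.952, 0, 0, 0, 0.007, 0, 0.052, 0.952, 0.2, 0, 0, 0.007, 0, 0.052, 0.952, 0.45, 0, 0, 0.007, 0, 0.052, 0.952, 0.58, 0, 0, 0.007, 0, 0.052, 0.952, 0.58, 0, 0, 0.007, 0, 0.052, 0.952, 0.58, 0, 0, 0.007])

```text
time: 26.1
tool_pos: [477.9, 44.4, 58.9]
tcp_rot: [-3.141, 0.001, -3.028]
contact_force: [-0.9, -1.5, 0.1]
grip_width: 13.1
finger_force: 30.0
```

```bash
python3 edge.py 75 78 476.4 45.3
```

```text
t 26.1 pos [477.9  44.4  58.9] rot [-3.1414e+00  1.2000e-03 -3.0277e+00] grip 13.1 shift [ 0.014  0.01  -0.011] turnz -0.001
zt 39.4019200258746 pred spec end [325 118] pred nest end [326.3 108.3]
307 r0 102 [165, 166, 164, 166, 166, 158, 118, 164, 165, 166, 167, 165, 167, 167, 164, 146, 195, 240, 243, 242, 243, 242, 241, 240, 240, 239]
316 r0 102 [165, 161, 167, 165, 169, 156, 116, 126, 94, 90, 92, 93, 87, 92, 89, 113, 194, 238, 239, 239, 234, 202, 197, 202, 203, 206]
325 r0 102 [163, 162, 164, 164, 160, 153, 138, 149, 100, 90, 94, 91, 87, 93, 90, 95, 126, 137, 135, 133, 135, 132, 132, 130, 134, 134]
334 r0 102 [127, 128, 126, 126, 124, 93, 76, 89, 95, 94, 93, 91, 92, 92, 88, 97, 120, 128, 131, 136, 132, 138, 137, 134, 136, 138]
343 r0 102 [91, 90, 91, 92, 91, 86, 82, 89, 91, 89, 89, 90, 91, 89, 87, 98, 123, 130, 130, 132, 136, 136, 134, 132, 132, 132]
row 133 c0 280 [84, 87, 133, 164, 166, 168, 169, 168, 168, 167, 169, 165, 166, 166, 164, 169, 167, 166, 164, 165, 164, 166, 209, 240, 244, 243, 242, 242, 242, 242, 240, 241, 240, 240, 241, 202, 136, 131, 137, 136, 130, 135, 132, 134, 132, 136, 133, 132, 133, 131, 129, 129, 129, 129, 129, 127, 128, 128, 130, 129, 131, 127, 131, 131, 129, 128, 105, 80, 78, 85, 89, 89, 91, 89, 89, 87, 86, 87, 93, 84, 92, 89, 86, 103, 136, 147, 150, 150, 150, 148, 146]
```

```bash
cat > al.py <<'E'
import sys; from h import *
r,rn,a,b,row,zt,hl,hn,x0=map(float,sys.argv[1:])
z=np.load('we.npz'); c=(z['K'],z['W']); u=np.array([.9935,.1137])
s=ray(c,[(325,r),(a,row),(b,row)],zt)[:,:2]; n=ray(c,[(325,rn)],17.5)[:,:2]; m=(s[1]+s[2])/2
print('spec x',(s[0]+hl*u)[0],'mid y at x0',(m+u*(x0-m[0])/u[0])[1],'nest',n[0]+hn*u)
E
python3 al.py 117.6 107.7 301.7 345.9 133 39.4 75 78 476.4
```

```text
spec x 477.80040192067753 mid y at x0 43.8917243909417 nest [476.14445367  44.54085061]
```

step_arm(targets=[0, 0.006, 0.003, 0.08, 0, 0, 0, 0, 0.006, 0.003, 0.08, 0, 0, 0, 0, 0.006, 0.003, 0.08, 0, 0, 0])

```text
time: 26.52
tool_pos: [476.5, 45.4, 50.5]
tcp_rot: [3.142, 0.0, -3.027]
contact_force: [-0.6, -0.0, -0.3]
grip_width: 13.0
finger_force: 30.0
```

```bash
python3 edge.py 75 78 476.4 45.3 | sed -n '1,2p;5p;8p'
```

```text
t 26.525 pos [476.5  45.4  50.5] rot [ 3.1415e+00  1.0000e-04 -3.0268e+00] grip 13.0 shift [ 0.001 -0.001 -0.095] turnz 0.0
zt 30.967926351549146 pred spec end [325 118] pred nest end [324.4 111. ]
325 r0 102 [161, 158, 163, 161, 161, 162, 162, 154, 142, 137, 153, 97, 91, 91, 89, 96, 125, 136, 133, 132, 132, 134, 132, 134, 133, 130]
row 133 c0 280 [167, 166, 170, 166, 166, 166, 167, 166, 163, 163, 166, 163, 165, 161, 166, 163, 164, 161, 168, 123, 79, 94, 196, 240, 243, 244, 241, 242, 242, 241, 242, 240, 200, 134, 129, 130, 126, 131, 132, 134, 132, 134, 135, 133, 132, 133, 133, 133, 131, 130, 128, 129, 130, 128, 129, 126, 129, 127, 129, 128, 129, 128, 132, 132, 131, 123, 98, 77, 84, 93, 89, 91, 95, 89, 88, 91, 86, 90, 84, 89, 87, 87, 89, 100, 132, 144, 144, 141, 142, 144, 139]
```

```bash
python3 al.py 117.6 110.3 301.7 345.6 133 31 75 78 476.4; python3 al.py 117.6 110.3 299.2 299.2 133 17.5 75 78 476.4
```

```text
spec x 476.3458633165818 mid y at x0 44.85992704148759 nest [475.99354973  45.53041389]
spec x 476.7272745014235 mid y at x0 31.48830964601166 nest [475.99354973  45.53041389]
```

step_arm(targets=[0, 0.002, 0, 0.06, 0, 0, 0, 0, 0.002, 0, 0.09, 0, 0, 0, 0, 0.002, 0, 0.11, 0, 0, 0, 0, 0.002, 0, 0.11, 0, 0, 0])

```text
time: 27.08
tool_pos: [476.2, 45.3, 39.3]
tcp_rot: [3.141, -0.0, -3.027]
contact_force: [0.6, -0.8, -0.5]
grip_width: 13.0
finger_force: 30.0
```

step_arm(targets=[0.22, 0, 0, 0, 0, 0, 0, 0.22, 0, 0, 0, 0, 0, 0, 0.22, 0, 0, 0, 0, 0, 0])

```text
time: 27.45
tool_pos: [476.3, 45.3, 39.5]
tcp_rot: [3.142, 0.0, -3.027]
contact_force: [0.2, -0.8, -0.1]
grip_width: 20.3
finger_force: 0.0
```

step_arm(targets=[0.22, 0, 0, -0.3, 0, 0, 0, 0.22, 0, 0, -0.8, 0, 0, 0, 0.5, 0, 0, -0.9, 0, 0, 0, 0.5, 0, 0, -0.9, 0, 0, 0, 0.5, 0, 0, -0.9, 0, 0, 0])

```text
time: 28.08
tool_pos: [475.4, 45.3, 128.2]
tcp_rot: [3.141, -0.002, -3.027]
contact_force: [0.5, 0.6, -0.7]
grip_width: 43.9
finger_force: 0.0
```

Run:
```python
from go import *
p,d,c=cap('wrist'); np.savez('w10.npz',p=p,d=d,K=c[0],W=c[1]); P=cloud(d,c)
for s in(-20,-40,-60,-72):
    e=np.array([476.4,45.2])+s*np.array([.9935,.1137]); u,v=proj(c,[*e,20.5])[0].round().astype(int); print(s,P[v,u].round(1))
# bar in top view
z=np.load('top0.npz'); c=(z['K'],z['W']); t,dt,_=cap('top'); 
P=cloud(dt,c); m=(P[...,2]>25)&(P[...,2]<55)&(P[...,1]<-280)&(P[...,1]>-400)&(P[...,0]<440)&(P[...,0]>370)
q=P[m]; print('handle pts',len(q),q.mean(0)); r=cv2.minAreaRect(q[:,:2].astype(np.float32)); print(r)
go(402,-340,100,-3.06)
```

```text
-20 [457.   43.   19.5]
-40 [436.9  40.7  20. ]
-60 [417.   38.4  20.4]
-72 [404.9  37.   20.6]
handle pts 115 [ 403.99722296 -339.10841344   41.01502107]
((404.1752014160156, -340.6328125), (39.16885757446289, 14.044824600219727), 85.6335220336914)
t 28.175 pos [475.5  45.3 128.1] rot [ 3.141e+00 -2.600e-03 -3.027e+00] grip 45.8 shift [ 1.17  -3.744  0.282] turnz 0.042
```

All three specimens are seated. Next is the bar, whose handle is at about (404,-340.5) with fork direction yaw ≈ 1.494.

step_arm(targets=[0.5, 0.15, -0.48, 0, 0, 0, 0, 0.5, 0.29, -0.936, 0, 0, 0, 0, 0.5, 0.29, -0.936, 0, 0, 0, 0])

```text
time: 28.55
tool_pos: [457.4, -53.4, 128.6]
tcp_rot: [3.141, -0.002, -3.031]
contact_force: [0.3, 1.0, 0.3]
grip_width: 46.1
finger_force: 0.0
```

step_arm(targets=[0.5, 0.15, -0.48, 0, 0, 0, 0, 0.5, 0.29, -0.936, 0, 0, 0, 0, 0.5, 0.29, -0.936, 0, 0, 0, 0])

```text
time: 28.92
tool_pos: [439.8, -149.0, 128.8]
tcp_rot: [3.141, -0.001, -3.031]
contact_force: [0.2, 0.7, -0.6]
grip_width: 46.1
finger_force: 0.0
```

step_arm(targets=[0.5, 0.15, -0.48, 0, 0, 0, 0, 0.5, 0.29, -0.936, 0, 0, 0, 0, 0.5, 0.29, -0.936, 0, 0, 0, 0])

```text
time: 29.3
tool_pos: [422.0, -244.7, 128.9]
tcp_rot: [3.141, -0.0, -3.03]
contact_force: [-0.6, -0.0, -0.9]
grip_width: 46.0
finger_force: 0.0
```

step_arm(targets=[0.5, 0.15, -0.48, 0, 0, 0, 0, 0.5, 0.29, -0.936, 0, 0, 0, 0, 0.5, 0.29, -0.936, 0, 0, 0, 0])

```text
time: 29.68
tool_pos: [404.2, -340.5, 128.8]
tcp_rot: [3.141, 0.0, -3.029]
contact_force: [-1.0, 1.1, -0.9]
grip_width: 46.1
finger_force: 0.0
```

step_arm(targets=[0.5, 0, 0, 0, 0, 0, 0.25, 0.5, 0, 0, 0, 0, 0, 0.5, 0.5, 0, 0, 0, 0, 0, 0.748, 0.5, 0, 0, 0, 0, 0, 0.748, 0.5, 0, 0, 0, 0, 0, 0.748])

```text
time: 30.3
tool_pos: [404.3, -338.5, 129.2]
tcp_rot: [3.141, -0.001, 2.673]
contact_force: [-0.4, -0.1, -0.7]
grip_width: 46.0
finger_force: 0.0
```

step_arm(targets=[0.5, 0, 0, 0, 0, 0, 0.25, 0.5, 0, 0, 0, 0, 0, 0.5, 0.5, 0, 0, 0, 0, 0, 0.748, 0.5, 0, 0, 0, 0, 0, 0.748, 0.5, 0, 0, 0, 0, 0, 0.748])

```text
time: 30.92
tool_pos: [403.9, -339.7, 129.3]
tcp_rot: [3.142, -0.0, 2.086]
contact_force: [0.1, -0.1, 1.1]
grip_width: 45.7
finger_force: 0.0
```

step_arm(targets=[0.5, 0, 0, 0, 0, 0, 0.25, 0.5, 0, 0, 0, 0, 0, 0.5, 0.5, 0, 0, 0, 0, 0, 0.748, 0.5, 0, 0, 0, 0, 0, 0.748, 0.5, 0, 0, 0, 0, 0, 0.748])

```text
time: 31.55
tool_pos: [403.8, -339.9, 129.4]
tcp_rot: [3.142, -0.0, 1.498]
contact_force: [0.5, -0.5, 0.3]
grip_width: 46.0
finger_force: 0.0
```

Run:
```python
from go import *
p,d,c=cap('wrist'); np.savez('w11.npz',p=p,d=d,K=c[0],W=c[1]); P=cloud(d,c)
cv2.imwrite('pics/w11.png',p)
go(404,-340.5,43,1.494)
```

```text
t 31.6 pos [ 403.8 -339.9  129.4] rot [ 3.1416e+00 -1.0000e-04  1.4977e+00] grip 45.8 shift [-0.006  0.002  0.864] turnz 0.005
```

View pics/w11.png

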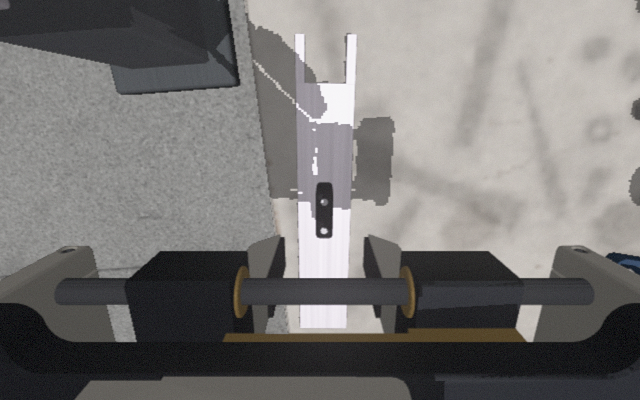

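The bar is seen whole, with fork tips at (298,34) and (352,34), slot bottom at (301..347,83), handle at (317–333, 182–238) and rear end at row 328.

Run:
```python
from go import *
z=np.load('w11.npz'); c=(z['K'],z['W'])
a=ray(c,[(295.5,34),(356,34),(300,83),(347.5,83),(300,328),(348,328)],6)[:,:2]
f=(a[0]+a[1])/2; e=(a[4]+a[5])/2; print(a.round(1).tolist()); print('mid',(f+e)/2,'yaw',np.arctan2(*(f-e)[::-1]),'L',np.linalg.norm(f-e),np.linalg.norm(a[0]-a[1]))
h=ray(c,[(325,182),(325,238),(317,205),(333,205)],41)[:,:2]; print('handle',(h[0]+h[1])/2,np.linalg.norm(h[0]-h[1]),(h[2]+h[3])/2)
```

```text
[[392.7, -204.1], [439.0, -207.5], [392.7, -239.3], [430.7, -242.1], [369.8, -475.2], [419.5, -478.9]]
mid [ 405.2435271 -341.4407576] yaw 1.4928969543868351 L 272.05720907166335 46.40372010821157
handle [ 405.68534252 -336.76226155] 46.46040294143209 [ 406.03091887 -331.96949182]
```

step_arm(targets=[0.5, -0.01, 0.013, 0.5, 0, 0, 0.006, 0.5, -0.01, 0.013, 0.75, 0, 0, 0.006, 0.5, -0.01, 0.013, 0.86, 0, 0, 0.006, 0.5, -0.01, 0.013, 0.86, 0, 0, 0.006, 0.3, -0.01, 0.013, 0.86, 0, 0, 0.006, 0, -0.01, 0.013, 0.86, 0, 0, 0.006, 0, -0.01, 0.013, 0.86, 0, 0, 0.006, 0, -0.01, 0.013, 0.86, 0, 0, 0.006, 0, -0.01, 0.013, 0.86, 0, 0, 0.006, 0, -0.01, 0.013, 0.86, 0, 0, 0.006, 0, -0.01, 0.013, 0.86, 0, 0, 0.006])

```text
time: 32.98
tool_pos: [404.9, -341.1, 43.8]
tcp_rot: [-3.141, 0.0, 1.489]
contact_force: [-2.9, 1.7, 5.3]
grip_width: 13.7
finger_force: 30.0
```

step_arm(targets=[0, 0, 0, -0.2, 0, 0, 0, 0, 0, 0, -0.4, 0, 0, 0, 0, 0, 0, -0.4, 0, 0, 0, 0, 0, 0, -0.4, 0, 0, 0])

```text
time: 33.48
tool_pos: [404.6, -340.5, 82.4]
tcp_rot: [-3.141, -0.001, 1.489]
contact_force: [-0.2, 0.8, -3.8]
grip_width: 14.0
finger_force: 30.0
```

Run:
```python
from go import *
p,d,c=cap('wrist'); np.savez('w12.npz',p=p,d=d,K=c[0],W=c[1]); P=cloud(d,c); o=bot.get_obs()
go(500,-170,100,1.687)
# sample depth of strap in tool frame and edges
zs=o['tool_pos'][2]-43+6
u=np.array([np.cos(o['tcp_rot'][2]),np.sin(o['tcp_rot'][2])])
g=cv2.cvtColor(p,cv2.COLOR_BGR2GRAY)
for s in (40,70,95,115,135):
    e=o['tool_pos'][:2]+s*u; q=proj(c,[*e,zs])[0].round().astype(int); print(s,q,P[q[1],q[0]].round(1), g[q[1],q[0]-50:q[0]+51:2].tolist() if 0<=q[1]<400 else '')
```

```text
t 33.525 pos [ 404.6 -340.5   82.3] rot [-3.1402e+00 -1.5000e-03  1.4890e+00] grip 13.9 shift [ 1.777  0.812 -0.176] turnz -0.252
40 [323 180] [ 408.1 -301.    43.4] [115, 111, 112, 113, 114, 113, 148, 150, 152, 148, 155, 149, 148, 153, 157, 155, 151, 148, 158, 154, 154, 153, 150, 153, 150, 153, 153, 152, 147, 147, 147, 150, 153, 161, 157, 158, 154, 158, 155, 159, 153, 150, 149, 151, 154, 149, 157, 168, 169, 169, 109]
70 [322 127] [ 410.  -270.6   43.2] [118, 117, 118, 114, 116, 138, 151, 153, 147, 156, 157, 152, 153, 158, 156, 164, 248, 221, 157, 160, 155, 156, 152, 157, 155, 156, 158, 157, 155, 153, 157, 154, 151, 159, 158, 158, 160, 158, 164, 251, 249, 248, 247, 246, 245, 247, 248, 228, 188, 187, 185]
95 [322  79] [ 412.1 -245.9   45.6] [117, 114, 118, 116, 134, 152, 155, 151, 154, 155, 156, 153, 157, 159, 159, 155, 153, 158, 160, 158, 159, 157, 151, 154, 154, 155, 157, 158, 156, 232, 249, 248, 247, 247, 248, 248, 248, 248, 248, 248, 248, 248, 248, 247, 246, 246, 248, 248, 228, 191, 191]
115 [322  37] [ 414.3 -216.4   -1.5] [112, 114, 114, 123, 153, 153, 152, 150, 153, 157, 167, 198, 194, 197, 196, 196, 193, 192, 190, 189, 189, 184, 181, 183, 180, 174, 171, 163, 161, 163, 160, 161, 167, 139, 102, 106, 109, 110, 113, 161, 191, 188, 159, 246, 247, 245, 245, 246, 246, 218, 192]
135 [322  -9] [ 407.1 -316.1  167.9]
```

step_arm(targets=[0, 0, 0, -0.1, 0, 0, 0, 0, 0.3, 0.2, -0.12, 0, 0, 0, 0, 0.654, 0.458, -0.12, 0, 0, 0, 0, 0.654, 0.458, -0.12, 0, 0, 0])

```text
time: 34.02
tool_pos: [457.4, -277.6, 95.6]
tcp_rot: [3.141, -0.001, 1.492]
contact_force: [0.7, -0.2, -2.6]
grip_width: 13.5
finger_force: 30.0
```

step_arm(targets=[0, 0.3, 0.2, 0, 0, 0, -0.1, 0, 0.654, 0.458, 0, 0, 0, -0.252, 0, 0.654, 0.458, 0, 0, 0, -0.252, 0, 0.654, 0.458, 0, 0, 0, -0.252, 0, 0.654, 0.458, 0, 0, 0, -0.252, 0, 0.654, 0.458, 0, 0, 0, -0.252])

```text
time: 34.78
tool_pos: [506.5, -219.0, 95.4]
tcp_rot: [-3.141, -0.0, 1.685]
contact_force: [0.1, -0.3, -3.3]
grip_width: 13.6
finger_force: 30.0
```

Run:
```python
from go import *
go(506.6,-217.6,90,1.687)
p,d,c=cap('wrist'); np.savez('w13.npz',p=p,d=d,K=c[0],W=c[1]); P=cloud(d,c)
cv2.imwrite('pics/w13.png',cv2.resize(p[0:200,160:480],None,fx=2.5,fy=2.5,interpolation=cv2.INTER_CUBIC))
```

```text
t 34.775 pos [ 506.5 -219.    95.4] rot [-3.1415e+00 -1.0000e-04  1.6854e+00] grip 13.6 shift [0.014 0.003 0.054] turnz -0.002
```

View pics/w13.png

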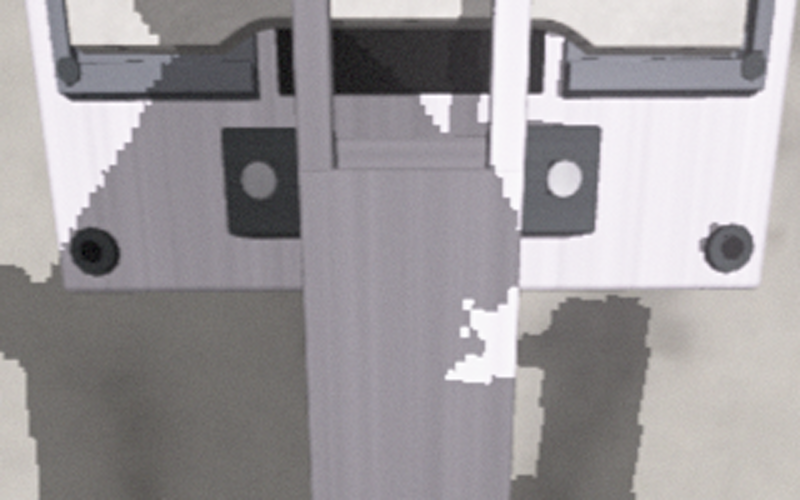

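The view shows the keeper lip screws at crop (259,180) and (565,178), plate end corners at (64,290) and (760,288), and bar edges at 302/520 (y=170) and 312/508 (y=490).

Run:
```python
from go import *
z=np.load('w13.npz'); c=(z['K'],z['W']); f=lambda q,h: ray(c,np.array(q)/2.5+[160,0],h)[:,:2]
M=lambda a:((a[0]+a[1])/2).round(2)
O=np.array([481.9,1.0]); Y=np.array([.1145,-.9934]); X=np.array([-.9934,-.1145]); L=lambda w:np.array([(w-O)@X,(w-O)@Y]).round(2)
zt=57.9
for n,q,h in(('screws',[(259,180),(565,178)],38),('plate',[(64,290),(760,288)],8),('lipsout',[(222,129),(601,127)],36),('blocks',[(58,97),(765,97)],17.5),('blk in',[(258,97),(563,97)],17.5),('bar170',[(302,170),(521,170)],zt),('bar490',[(312,490),(508,490)],zt),('bar0',[(292,4),(530,4)],zt),('slot',[(335,168),(488,168)],zt)):
    w=f(q,h); print(n,M(w),L(M(w)),'w',np.linalg.norm(w[0]-w[1]).round(1),'dir',np.degrees(np.arctan2(*(w[0]-w[1])[::-1])).round(2))
P=cloud(z['d'],c)
for q in((259,150),(565,150),(410,300),(410,450)): v=np.array(q)/2.5+[160,0]; print(P[int(v[1]),int(v[0])].round(1))
```

```text
screws [ 496.27 -118.91] [ -0.55 120.76] w 72.0 dir -173.12
plate [ 499.27 -144.29] [ -0.62 146.32] w 197.8 dir -173.31
lipsout [ 494.87 -107.78] [ -0.43 109.55] w 88.5 dir -173.19
blocks [493.76 -97.63] [-0.49 99.34] w 179.1 dir -173.46
blk in [493.51 -97.66] [-0.24 99.34] w 77.3 dir -173.46
bar170 [ 496.17 -119.36] [ -0.39 121.2 ] w 46.0 dir -173.46
bar490 [ 503.83 -188.96] [-3.0000e-02  1.9122e+02] w 46.6 dir -173.47
bar0 [492.61 -89.32] [-0.3  90.95] w 47.1 dir -173.46
slot [ 496.13 -118.97] [ -0.4  120.81] w 32.1 dir -173.46
[ 459.1 -116.4   34.5]
[ 531.5 -108.2   35. ]
[ 498.9 -145.7   55.7]
[ 502.7 -179.5   57.1]
```

step_arm(targets=[0, -0.3, 0, 0, 0, 0, 0, 0, -0.6, 0, 0, 0, 0, 0, 0, -0.6, 0, 0, 0, 0, 0, 0, -0.6, 0, 0.15, 0, 0, 0, 0, -0.6, 0, 0.25, 0, 0, 0, 0, -0.6, 0, 0.275, 0, 0, 0, 0, -0.6, 0, 0.275, 0, 0, 0, 0, -0.6, 0, 0.275, 0, 0, 0])

```text
time: 35.83
tool_pos: [514.2, -277.7, 68.2]
tcp_rot: [3.141, 0.0, 1.687]
contact_force: [-0.1, -1.5, -4.3]
grip_width: 14.0
finger_force: 30.0
```

Run:
```python
from go import *
O=np.array([481.9,1.0]); Y=np.array([.1145,-.9934]); X=np.array([-.9934,-.1145])
go(500,-100,67.7,1.687); o=bot.get_obs(); w=o['tool_pos'][:2]; print('L',(w-O)@X,(w-O)@Y)
p,d,c=cap('wrist'); P=cloud(d,c); u=-Y
for s in(30,50,70,90):
    e=w+s*u; q=proj(c,[*e,29.5])[0].round().astype(int); print(s,np.median(P[q[1]-4:q[1]+5,q[0]-15:q[0]+16,2]).round(2))
for a,b in((40,80),):
  e=w+60*u+np.array([60,0]); q=proj(c,[*e,0])[0].round().astype(int); print('table',np.median(P[q[1]-4:q[1]+5,q[0]-8:q[0]+9,2]).round(2))
```

```text
t 35.825 pos [ 514.2 -277.7   68.2] rot [3.1410e+00 4.0000e-04 1.6872e+00] grip 14.0 shift [1.782 0.065 0.005] turnz 0.0
L -0.21047502587393244 280.5954908309846
30 29.55
50 29.62
70 29.61
90 29.65
table -1.48
```

step_arm(targets=[0, 0, -0.007, 0.008, 0, 0, 0, 0, 0, -0.007, 0.008, 0, 0, 0, 0, 0.06, -0.007, 0.008, 0, 0, 0, 0, 0.12, -0.007, 0.008, 0, 0, 0, 0, 0.18, -0.007, 0.008, 0, 0, 0, 0, 0.24, -0.007, 0.008, 0, 0, 0, 0, 0.3, -0.007, 0.008, 0, 0, 0, 0, 0.36, -0.007, 0.008, 0, 0, 0, 0, 0.42, -0.007, 0.008, 0, 0, 0, 0, 0.48, -0.007, 0.008, 0, 0, 0, 0, 0.54, -0.007, 0.008, 0, 0, 0, 0, 0.6, -0.007, 0.008, 0, 0, 0, 0, 0.6, -0.007, 0.008, 0, 0, 0])

```text
time: 37.5
tool_pos: [506.2, -217.8, 67.1]
tcp_rot: [-3.141, -0.0, 1.687]
contact_force: [-0.0, -0.8, -2.7]
grip_width: 13.6
finger_force: 30.0
```

```bash
cat > kp.py <<'E'
from go import *
O=np.array([481.9,1.0]); Y=np.array([.1145,-.9934]); X=np.array([-.9934,-.1145])
o=bot.get_obs(); w=o['tool_pos'][:2]; print('L',((w-O)@X).round(2),((w-O)@Y).round(2),o['tool_pos'][2].round(1),o['tcp_rot'].round(4),o['contact_force'].round(1),o['moment'].round(2),o['grip_width'])
E
python3 kp.py
```

```text
L 0.87 220.1 67.1 [-3.1414e+00 -3.0000e-04  1.6875e+00] [-0.  -0.8 -2.7] [-0.03  0.07 -0.06] 13.611119883137787
```

Fork entered the keeper with no side force. Continuing.

step_arm(targets=[0, 0.1, 0, 0, 0, 0, 0, 0, 0.2, 0, 0, 0, 0, 0, 0, 0.3, 0, 0, 0, 0, 0, 0, 0.4, 0, 0, 0, 0, 0, 0, 0.5, 0, 0, 0, 0, 0, 0, 0.6, 0, 0, 0, 0, 0, 0, 0.7, 0, 0, 0, 0, 0, 0, 0.8, 0, 0, 0, 0, 0, 0, 0.8, 0, 0, 0, 0, 0])

```text
time: 38.62
tool_pos: [496.9, -138.0, 67.1]
tcp_rot: [-3.141, -0.0, 1.688]
contact_force: [0.1, 0.0, -3.8]
grip_width: 13.7
finger_force: 30.0
```

```bash
python3 kp.py
```

```text
L 1.03 139.8 67.1 [-3.1413e+00 -3.0000e-04  1.6880e+00] [ 0.1  0.  -3.8] [-0.08  0.07 -0.  ] 13.739536064131821
```

step_arm(targets=[0, 0.08, 0.003, 0, 0, 0, 0, 0, 0.16, 0.003, 0, 0, 0, 0, 0, 0.24, 0.003, 0, 0, 0, 0, 0, 0.32, 0.003, 0, 0, 0, 0, 0, 0.4, 0.003, 0, 0, 0, 0, 0, 0.48, 0.004, 0, 0, 0, 0, 0, 0.56, 0.004, 0, 0, 0, 0, 0, 0.64, 0.004, 0, 0, 0, 0, 0, 0.72, 0.004, 0, 0, 0, 0, 0, 0.8, 0.004, 0, 0, 0, 0, 0, 0.8, 0.004, 0, 0, 0, 0])

```text
time: 40.0
tool_pos: [488.0, -58.7, 67.1]
tcp_rot: [-3.141, -0.0, 1.688]
contact_force: [-0.1, 0.3, -2.6]
grip_width: 13.7
finger_force: 30.0
```

```bash
python3 kp.py
```

```text
L 0.74 59.98 67.1 [-3.1415e+00 -2.0000e-04  1.6879e+00] [-0.1  0.3 -2.6] [-0.07  0.1  -0.  ] 13.68464734873957
```

step_arm(targets=[0, 0.06, 0, 0, 0, 0, 0, 0, 0.12, 0, 0, 0, 0, 0, 0, 0.18, 0, 0, 0, 0, 0, 0, 0.24, 0, 0, 0, 0, 0, 0, 0.3, 0, 0, 0, 0, 0, 0, 0.36, 0, 0, 0, 0, 0, 0, 0.42, 0, 0, 0, 0, 0, 0, 0.48, 0, 0, 0, 0, 0, 0, 0.53, 0, 0, 0, 0, 0, 0, 0.53, 0, 0, 0, 0, 0])

```text
time: 41.25
tool_pos: [482.0, -6.3, 67.1]
tcp_rot: [-3.142, -0.0, 1.688]
contact_force: [0.0, -0.9, -3.6]
grip_width: 14.1
finger_force: 30.0
```

```bash
python3 kp.py
python3 - <<'E'
from h import *
p,d,c=cap('wrist'); np.savez('w14.npz',p=p,d=d,K=c[0],W=c[1])
z=proj(c,[[468.5,112,28],[468.5,112,54]]); print(z)
E
```

```text
L 0.78 7.24 67.1 [-3.1416e+00 -1.0000e-04  1.6875e+00] [ 0.  -0.9 -3.6] [-0.05  0.03 -0.05] 14.075081743096886
[[323.2078598   28.25629732]
 [323.07926561  12.56975034]]
```

step_arm(targets=[0, 0.02, 0, 0, 0, 0, 0, 0, 0.04, 0, 0, 0, 0, 0, 0, 0.055, 0, 0, 0, 0, 0, 0, 0.055, 0, 0, 0, 0, 0])

```text
time: 41.8
tool_pos: [481.4, -1.1, 67.1]
tcp_rot: [3.142, -0.0, 1.687]
contact_force: [-0.7, 1.2, -4.4]
grip_width: 13.9
finger_force: 30.0
```

```bash
python3 kp.py
python3 - <<'E'
from h import *
p,d,c=cap('wrist'); np.savez('w14.npz',p=p,d=d,K=c[0],W=c[1])
O=np.array([481.9,1.0]); Y=np.array([.1145,-.9934]); X=np.array([-.9934,-.1145])
P=cloud(d,c); o=bot.get_obs()
# w2: keeper screws, and nut/boss
z=np.load('w2.npz'); c2=(z['K'],z['W']); f=lambda q,h: ray(c2,np.array(q)/2.+[120,0],h)[:,:2]
for n,q,h in(('screws',[(138,195),(163,350)],38),('lip inner edge z36',[(171,190),(188,330)],36),('boss edge',[(592,197),(588,316)],22)):
    w=f(q,h); print(n,[((a-O)@X).round(1) for a in w],[((a-O)@Y).round(1) for a in w])
# lips in top depth? strap heights
for s in(25,45,65,80):
    e=o['tool_pos'][:2]-s*Y; q=proj(c,[*e,29])[0].round().astype(int); print(s,np.median(P[q[1]-3:q[1]+4,q[0]-12:q[0]+13,2]).round(2))
cv2.imwrite('pics/w14.png',cv2.resize(p[0:200,200:440],None,fx=2.5,fy=2.5,interpolation=cv2.INTER_CUBIC))
E
```

```text
L 0.76 2.01 67.1 [ 3.1415e+00 -1.0000e-04  1.6871e+00] [-0.7  1.2 -4.4] [-0.05 -0.    0.02] 13.878410139753155
screws [np.float64(35.8), np.float64(-36.0)] [np.float64(120.4), np.float64(119.8)]
lip inner edge z36 [np.float64(37.6), np.float64(-26.9)] [np.float64(105.8), np.float64(107.0)]
boss edge [np.float64(29.3), np.float64(-28.1)] [np.float64(-90.6), np.float64(-92.1)]
25 28.49
45 28.57
65 28.56
80 28.56
```

step_arm(targets=[0, 0.01, 0, 0, 0, 0, 0, 0, 0.02, 0, 0, 0, 0, 0, 0, 0.02, 0, 0, 0, 0, 0, 0, 0.02, 0, 0, 0, 0, 0])

```text
time: 42.35
tool_pos: [481.4, 0.2, 67.3]
tcp_rot: [3.141, 0.001, 1.687]
contact_force: [0.0, -4.5, -2.8]
grip_width: 13.7
finger_force: 30.0
```

step_arm(targets=[0, 0.01, 0, 0, 0, 0, 0, 0, 0.015, 0, 0, 0, 0, 0, 0, 0.015, 0, 0, 0, 0, 0])

```text
time: 42.72
tool_pos: [481.7, 0.7, 67.5]
tcp_rot: [3.14, 0.003, 1.688]
contact_force: [-0.6, -11.1, -1.3]
grip_width: 13.6
finger_force: 30.0
```

```bash
python3 kp.py
```

```text
L 0.27 0.26 67.5 [3.1403e+00 2.7000e-03 1.6879e+00] [ -0.6 -11.1  -1.3] [-1.97  0.05  0.12] 13.640563233577025
```

Light contact at the stud: the fork is home. I'm backing off a touch, lowering and releasing.

step_arm(targets=[0, -0.025, 0, 0, 0, 0, 0, 0, -0.025, 0, 0.008, 0, 0, 0, 0, -0.025, 0, 0.014, 0, 0, 0, 0, -0.025, 0, 0.014, 0, 0, 0])

```text
time: 43.22
tool_pos: [481.4, -0.2, 65.9]
tcp_rot: [3.141, 0.0, 1.687]
contact_force: [-1.3, -3.0, -0.0]
grip_width: 14.4
finger_force: 30.0
```

```bash
python3 kp.py
```

```text
L 0.61 1.1 65.9 [3.1411e+00 2.0000e-04 1.6872e+00] [-1.3 -3.  -0. ] [-0.51  0.19 -0.02] 14.35850968656647
```

step_arm(targets=[0.3, 0, 0, 0, 0, 0, 0, 0.3, 0, 0, 0, 0, 0, 0, 0.3, 0, 0, 0, 0, 0, 0])

```text
time: 43.6
tool_pos: [481.3, 0.0, 65.7]
tcp_rot: [3.141, -0.0, 1.687]
contact_force: [-0.1, -0.2, 0.3]
grip_width: 27.4
finger_force: 0.0
```

step_arm(targets=[0.3, 0, 0, -0.3, 0, 0, 0, 0.3, 0, 0, -0.6, 0, 0, 0, 0.3, 0, 0, -0.7, 0, 0, 0, 0.8, 0, 0, -0.7, 0, 0, 0, 0.8, 0, 0, -0.7, 0, 0, 0])

```text
time: 44.22
tool_pos: [480.6, -0.1, 134.6]
tcp_rot: [-3.14, -0.001, 1.687]
contact_force: [0.2, -0.2, -0.1]
grip_width: 43.0
finger_force: 0.0
```

```bash
python3 kp.py
python3 - <<'E'
from h import *
p,d,c=cap('wrist'); np.savez('w15.npz',p=p,d=d,K=c[0],W=c[1]); P=cloud(d,c)
O=np.array([481.9,1.0]); Y=np.array([.1145,-.9934]); X=np.array([-.9934,-.1145])
q=P[(P[...,2]>52)&(P[...,2]<72)]; l=np.c_[(q[:,:2]-O)@X,(q[:,:2]-O)@Y,q[:,2]]
h=l[(abs(l[:,1])<40)&(abs(l[:,0])<20)]; print('handle',len(h),h.min(0).round(1) if len(h) else 0,h.max(0).round(1) if len(h) else 0)
n=l[(l[:,1]<-75)]; print('nut pts',len(n),n.mean(0).round(1),n.min(0).round(1),n.max(0).round(1), np.percentile(n[:,2],[50,90]))
cv2.imwrite('pics/w15.png',p)
E
```

```text
L 1.4 0.93 134.6 [-3.1397e+00 -6.0000e-04  1.6869e+00] [ 0.2 -0.2 -0.1] [-0.02  0.05  0.  ] 43.00697833145551
handle 961 [ -6.8 -18.5  52.1] [ 6.8 21.1 64.4]
nut pts 5243 [   1.2 -114.3   67.1] [ -24.5 -139.    52.2] [ 27.1 -89.2  72. ] [67.01705268 69.46166992]
```

```bash
cat > nut.py <<'E'
from go import *
O=np.array([481.9,1.0]); Y=np.array([.1145,-.9934]); X=np.array([-.9934,-.1145])
def nut(c,d,off=(0,0)):
    P=cloud(d,c); q=P[(P[...,2]>52)&(P[...,2]<74)]
    l=np.c_[(q[:,:2]-O)@X,(q[:,:2]-O)@Y]; k=(abs(l[:,0])<40)&(l[:,1]<-70)&(l[:,1]>-155); q=q[k]
    zt=np.percentile(q[:,2],60); t=q[abs(q[:,2]-zt)<2.2][:,:2]
    best=[]
    for a in np.radians(np.arange(0,60,.5)):
        W=[]; C=[]
        for k in range(3):
            n=np.array([np.cos(a+k*np.pi/3),np.sin(a+k*np.pi/3)]); s=t@n; lo,hi=np.percentile(s,[.6,99.4]); W.append(hi-lo); C.append((n,(hi+lo)/2))
        ctr=np.linalg.lstsq(np.array([x[0] for x in C]),np.array([x[1] for x in C]),rcond=None)[0]
        best.append((sum(W),np.degrees(a),ctr,W))
    b=min(best,key=lambda x:x[0]); print('ztop',zt.round(2),'n',len(t),'flat normal deg',b[1].round(1),'ctr',b[2].round(1),'w',np.round(b[3],1),'mean',t.mean(0).round(1)); return b
if __name__=='__main__':
    p,d,c=cap('wrist'); np.savez('wn.npz',p=p,d=d,K=c[0],W=c[1]); nut(c,d)
    z=np.load('top0.npz'); p,d,c=cap('top'); nut(c,d)
E
python3 nut.py; python3 -c "
from nut import *
z=np.load('w2.npz'); nut((z['K'],z['W']),z['d'])"
```

```text
ztop 67.27 n 4420 flat normal deg 23.5 ctr [467.6 114.2] w [44.5 44.6 44.4] mean [467.6 114.8]
ztop 69.3 n 258 flat normal deg 23.5 ctr [467.5 114.3] w [44.9 45.3 44.3] mean [467.5 114. ]
ztop 67.22 n 2178 flat normal deg 22.5 ctr [468.  113.8] w [44.8 44.6 44.7] mean [467.4 113.2]
```

View pics/w15.png

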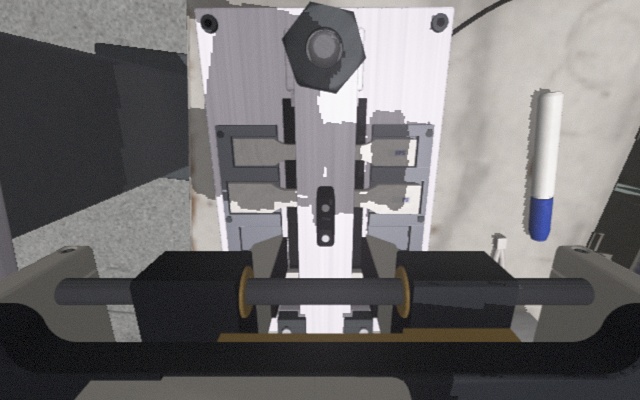

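The bar is home (handle middle at y≈1.3, wrist view) and the nut is at (325,47) over the fork. By depth the nut centre is (467.6,114.2), top 67 mm, with flat normals at 23.3° mod 60, so the grasp yaw is 113.3° (1.977).

step_arm(targets=[0.8, 0.3, 0, 0, 0, 0, 0, 0.8, 0.575, 0.002, 0, 0, 0, 0, 0.8, 0.575, 0.002, 0, 0, 0, 0])

```text
time: 44.75
tool_pos: [474.3, 58.2, 135.2]
tcp_rot: [-3.14, -0.0, 1.689]
contact_force: [1.1, -0.0, 0.2]
grip_width: 73.3
finger_force: 0.0
```

step_arm(targets=[0.8, 0.3, 0, 0, 0, 0, -0.2, 0.8, 0.575, 0.002, 0, 0, 0, -0.369, 0.8, 0.575, 0.002, 0, 0, 0, -0.369, 0.8, 0.575, 0.002, 0, 0, 0, -0.369, 0.8, 0.575, 0.002, 0, 0, 0, -0.369])

```text
time: 45.38
tool_pos: [468.5, 113.1, 135.6]
tcp_rot: [-3.141, 0.0, 1.974]
contact_force: [-0.4, 0.1, -0.7]
grip_width: 73.9
finger_force: 0.0
```

```bash
python3 go.py 467.6 114.2 64 1.977
python3 - <<'E'
from nut import *
p,d,c=cap('top'); nut(c,d)
from h import *
P=cloud(d,c); O=np.array([481.9,1.0]); Y=np.array([.1145,-.9934]); X=np.array([-.9934,-.1145])
E
```

```text
t 45.375 pos [468.5 113.1 135.6] rot [-3.1415e+00  1.0000e-04  1.9745e+00] grip 73.9 shift [ 0.014 -0.004  0.716] turnz -0.003
ztop 68.66 n 50 flat normal deg 24.5 ctr [473.4 100.7] w [30.3 18.1 22.2] mean [474.4  98. ]
```

step_arm(targets=[0.8, 0.005, 0, 0.35, 0, 0, 0, 0.8, 0.005, 0, 0.6, 0, 0, 0, 0.8, 0.005, 0, 0.716, 0, 0, 0, 0.8, 0.005, 0, 0.716, 0, 0, 0, 0.8, 0.005, 0, 0.716, 0, 0, 0])

```text
time: 46.05
tool_pos: [468.8, 114.5, 64.9]
tcp_rot: [3.14, 0.0, 1.977]
contact_force: [0.5, 0.7, 0.4]
grip_width: 73.4
finger_force: 0.0
```

step_arm(targets=[0.6, 0, 0, 0, 0, 0, 0, 0.5, 0, 0, 0, 0, 0, 0, 0.4, 0, 0, 0, 0, 0, 0, 0.4, 0, 0, 0, 0, 0, 0, 0.4, 0, 0, 0, 0, 0, 0, 0.4, 0, 0, 0, 0, 0, 0])

```text
time: 46.8
tool_pos: [468.1, 114.6, 64.3]
tcp_rot: [3.141, -0.0, 1.977]
contact_force: [-1.7, 0.2, 3.7]
grip_width: 45.6
finger_force: 30.0
```

step_arm(targets=[0.4, 0, 0, -0.003, 0, 0, -0.2, 0.4, 0, 0, -0.006, 0, 0, -0.4, 0.4, 0, 0, -0.01, 0, 0, -0.6, 0.4, 0, 0, -0.012, 0, 0, -0.8, 0.4, 0, 0, -0.015, 0, 0, -1, 0.4, 0, 0, -0.015, 0, 0, -1, 0.4, 0, 0, -0.015, 0, 0, -1])

```text
time: 47.68
tool_pos: [468.5, 114.6, 66.1]
tcp_rot: [3.141, 0.001, 2.762]
contact_force: [-1.6, 0.4, 6.1]
grip_width: 45.9
finger_force: 30.0
```

step_arm(targets=[0.4, 0, 0, -0.003, 0, 0, -0.2, 0.4, 0, 0, -0.006, 0, 0, -0.4, 0.4, 0, 0, -0.01, 0, 0, -0.58, 0.4, 0, 0, -0.01, 0, 0, -0.58, 0.4, 0, 0, -0.01, 0, 0, -0.58])

```text
time: 48.3
tool_pos: [467.8, 114.5, 66.3]
tcp_rot: [3.142, -0.001, -3.068]
contact_force: [0.0, 0.2, -2.2]
grip_width: 46.4
finger_force: 30.0
```

```bash
python3 kp.py
```

```text
L 1.03 -114.38 66.3 [ 3.1416e+00 -9.0000e-04 -3.0681e+00] [ 0.   0.2 -2.2] [ 0.04  0.07 -0.01] 46.391077588863595
```

The force went from +6 N up to the nut's own weight (-2.2 N), so the lugs have cleared the ridge. Turning 8° more, then opening to let it drop.

step_arm(targets=[0.4, 0, 0, 0, 0, 0, -0.18, 0.4, 0, 0, 0, 0, 0, -0.18, 0.4, 0, 0, 0, 0, 0, -0.18])

```text
time: 48.68
tool_pos: [468.1, 114.5, 66.5]
tcp_rot: [3.142, -0.0, -2.928]
contact_force: [-0.7, 0.8, -1.4]
grip_width: 45.9
finger_force: 30.0
```

step_arm(targets=[0.56, 0, 0, 0, 0, 0, 0, 0.56, 0, 0, 0, 0, 0, 0, 0.56, 0, 0, 0, 0, 0, 0, 0.56, 0, 0, 0, 0, 0, 0])

```text
time: 49.18
tool_pos: [468.2, 114.5, 66.7]
tcp_rot: [3.142, 0.0, -2.924]
contact_force: [-0.1, -0.5, 0.2]
grip_width: 51.6
finger_force: 0.0
```

```bash
python3 kp.py
python3 - <<'E'
from h import *
# nut height from scene/top depth near the nut (gripper occludes partly)
for n in('scene','wrist'):
    p,d,c=cap(n); P=cloud(d,c); r=np.hypot(P[...,0]-467.8,P[...,1]-114.5); g=p.max(2)
    m=(r<30)&(P[...,2]>28)&(P[...,2]<75); q=P[m]; print(n,len(q),np.histogram(q[:,2],bins=range(28,76,3))[0].tolist())
E
```

```text
L 0.61 -114.36 66.7 [ 3.1416e+00  3.0000e-04 -2.9244e+00] [-0.1 -0.5  0.2] [-0.   -0.01  0.03] 51.58538541453129
scene 275 [20, 1, 5, 13, 11, 7, 15, 11, 20, 12, 43, 59, 26, 17, 9]
wrist 6294 [105, 0, 31, 153, 191, 210, 219, 253, 251, 281, 500, 2997, 246, 396, 414]
```

```bash
cat > nz.py <<'E'
from h import *
o=bot.get_obs(); p,d,c=cap('wrist'); P=cloud(d,c); r=np.hypot(P[...,0]-467.8,P[...,1]-114.5)
q=P[(r<24)&(r>14)&(P[...,2]>48)&(P[...,2]<72)]; h,e=np.histogram(q[:,2],bins=np.arange(48,72,.5)); print('mode',e[h.argmax()],'p',np.percentile(q[:,2],[30,50,70,90]).round(2),'nose',np.percentile(P[(r<5)][:,2],50).round(2))
E
python3 nz.py
python3 - <<'E'
from h import *
z=np.load('w15.npz'); c=(z['K'],z['W']); P=cloud(z['d'],c); r=np.hypot(P[...,0]-467.6,P[...,1]-114.2)
q=P[(r<21)&(r>14)&(P[...,2]>48)&(P[...,2]<72)]; print(np.percentile(q[:,2],[30,50,70,90]),np.percentile(P[(r<5)][:,2],50))
E
```

```text
mode 62.0 p [61.63 62.2  62.6  63.11] nose 71.19
[66.6150504  67.0036289  67.40174969 67.92968432] 71.18804308796106
```

The nut has dropped (top 67.0 → 62.2 mm). I'm regripping and running it forward, descending with the thread.

step_arm(targets=[0.56, 0, 0, 0.03, 0, 0, 0, 0.56, 0, 0, 0.04, 0, 0, 0, 0.5, 0, 0, 0.04, 0, 0, 0, 0.4, 0, 0, 0.04, 0, 0, 0, 0.4, 0, 0, 0.04, 0, 0, 0, 0.4, 0, 0, 0.04, 0, 0, 0])

```text
time: 50.08
tool_pos: [468.0, 114.6, 62.5]
tcp_rot: [3.141, -0.0, -2.924]
contact_force: [0.1, -0.2, -1.8]
grip_width: 46.0
finger_force: 30.0
```

step_arm(targets=[0.4, 0, 0, 0.004, 0, 0, 0.2, 0.4, 0, 0, 0.008, 0, 0, 0.4, 0.4, 0, 0, 0.012, 0, 0, 0.6, 0.4, 0, 0, 0.016, 0, 0, 0.8, 0.4, 0, 0, 0.02, 0, 0, 1, 0.4, 0, 0, 0.02, 0, 0, 1, 0.4, 0, 0, 0.02, 0, 0, 1])

```text
time: 50.95
tool_pos: [468.0, 114.5, 60.6]
tcp_rot: [-3.141, -0.0, 2.577]
contact_force: [-1.4, -1.5, -0.8]
grip_width: 46.0
finger_force: 30.0
```

```bash
python3 kp.py; python3 nz.py
```

```text
L 0.83 -114.35 60.6 [-3.1414e+00 -2.0000e-04  2.5767e+00] [-1.4 -1.5 -0.8] [-0.05  0.12 -0.03] 45.975611446471724
mode 60.0 p [59.74 60.28 60.65 61.2 ] nose 70.83
```

step_arm(targets=[0.4, 0, 0, 0.004, 0, 0, 0.2, 0.4, 0, 0, 0.008, 0, 0, 0.4, 0.4, 0, 0, 0.012, 0, 0, 0.6, 0.4, 0, 0, 0.016, 0, 0, 0.8, 0.4, 0, 0, 0.02, 0, 0, 1, 0.4, 0, 0, 0.02, 0, 0, 1, 0.4, 0, 0, 0.02, 0, 0, 1])

```text
time: 51.88
tool_pos: [468.0, 114.6, 58.6]
tcp_rot: [-3.141, -0.0, 1.792]
contact_force: [-1.6, -0.7, -1.5]
grip_width: 45.7
finger_force: 30.0
```

step_arm(targets=[0.4, 0, 0, 0.004, 0, 0, 0.2, 0.4, 0, 0, 0.008, 0, 0, 0.4, 0.4, 0, 0, 0.012, 0, 0, 0.6, 0.4, 0, 0, 0.016, 0, 0, 0.8, 0.4, 0, 0, 0.02, 0, 0, 1, 0.4, 0, 0, 0.02, 0, 0, 1, 0.4, 0, 0, 0.02, 0, 0, 1])

```text
time: 52.75
tool_pos: [468.1, 114.5, 56.6]
tcp_rot: [-3.141, 0.0, 1.007]
contact_force: [-1.1, -0.3, -1.5]
grip_width: 46.1
finger_force: 30.0
```

```bash
python3 kp.py; python3 nz.py
```

```text
L 0.75 -114.37 56.6 [-3.1415e+00  1.0000e-04  1.0070e+00] [-1.1 -0.3 -1.5] [-0.17  0.21  0.02] 46.05139230651158Traceback (most recent call last):
  File "nz.py", line 3, in <module>
    q=P[(r<24)&(r>14)&(P[...,2]>48)&(P[...,2]<72)]; h,e=np.histogram(q[:,2],bins=np.arange(48,72,.5)); print('mode',e[h.argmax()],'p',np.percentile(q[:,2],[30,50,70,90]).round(2),'nose',np.percentile(P[(r<5)][:,2],50).round(2))
                                                                                                                                                                                          ~~~~~~~~~~~~~^^^^^^^^^^^^^^^^^^
    return _quantile_unchecked(
        a, q, axis, out, overwrite_input, method, keepdims, weights)
    return _ureduce(a,
                    func=_quantile_ureduce_func,
    ...<5 lines>...
                    overwrite_input=overwrite_input,
                    method=method)
    r = func(a, **kwargs)
    result = _quantile(arr,
                       quantiles=q,
    ...<2 lines>...
                       out=out,
                       weights=wgt)
    slices_having_nans = np.isnan(arr[-1, ...])
                                  ~~~^^^^^^^^^
IndexError: index -1 is out of bounds for axis 0 with size 0
```

step_arm(targets=[0.4, 0, 0, 0.003, 0, 0, 0.2, 0.4, 0, 0, 0.006, 0, 0, 0.4, 0.4, 0, 0, 0.01, 0, 0, 0.6, 0.4, 0, 0, 0.012, 0, 0, 0.8, 0.4, 0, 0, 0.012, 0, 0, 1, 0.4, 0, 0, 0.012, 0, 0, 1, 0.4, 0, 0, 0.012, 0, 0, 1])

```text
time: 53.68
tool_pos: [468.0, 114.6, 55.4]
tcp_rot: [-3.141, 0.0, 0.221]
contact_force: [-1.2, 0.3, -0.1]
grip_width: 45.5
finger_force: 30.0
```

step_arm(targets=[0.4, 0, 0, 0, 0, 0, 0.15, 0.4, 0, 0, 0, 0, 0, 0.3, 0.4, 0, 0, 0, 0, 0, 0.45, 0.4, 0, 0, 0, 0, 0, 0.45, 0.4, 0, 0, 0, 0, 0, 0.45])

```text
time: 54.3
tool_pos: [468.0, 114.5, 55.4]
tcp_rot: [-3.142, 0.0, -0.133]
contact_force: [-1.6, -0.2, -0.6]
grip_width: 45.6
finger_force: 30.0
```

```bash
python3 kp.py
```

```text
L 0.81 -114.38 55.4 [-3.1416e+00  3.0000e-04 -1.3260e-01] [-1.6 -0.2 -0.6] [-0.2   0.44 -0.04] 45.5761901554481
```

step_arm(targets=[0.4, 0, 0, 0, 0, 0, 0.15, 0.4, 0, 0, 0, 0, 0, 0.3, 0.4, 0, 0, 0, 0, 0, 0.3, 0.4, 0, 0, 0, 0, 0, 0.3])

```text
time: 54.8
tool_pos: [467.2, 114.3, 55.2]
tcp_rot: [3.141, 0.002, -0.368]
contact_force: [-5.0, -2.0, 1.1]
grip_width: 45.8
finger_force: 30.0
```

```bash
python3 kp.py
```

```text
L 1.64 -114.27 55.2 [ 3.1406e+00  2.0000e-03 -3.6810e-01] [-5.  -2.   1.1] [-0.86  1.06 -0.34] 45.84100397084287
```

step_arm(targets=[0.4, 0, 0, 0, 0, 0, 0.1, 0.4, 0, 0, 0, 0, 0, 0.2, 0.4, 0, 0, 0, 0, 0, 0.2, 0.4, 0, 0, 0, 0, 0, 0.2])

```text
time: 55.3
tool_pos: [467.5, 114.3, 55.2]
tcp_rot: [3.141, 0.001, -0.524]
contact_force: [-3.6, -2.2, 1.1]
grip_width: 46.2
finger_force: 30.0
```

```bash
python3 kp.py
```

```text
L 1.3 -114.19 55.2 [ 3.1405e+00  1.0000e-03 -5.2400e-01] [-3.6 -2.2  1.1] [-0.79  1.05  0.43] 46.22684367935084
```

step_arm(targets=[0.4, 0, 0, 0, 0, 0, 0.1, 0.4, 0, 0, 0, 0, 0, 0.2, 0.4, 0, 0, 0, 0, 0, 0.2, 0.4, 0, 0, 0, 0, 0, 0.2])

```text
time: 55.8
tool_pos: [468.5, 113.8, 55.3]
tcp_rot: [3.141, -0.001, -0.679]
contact_force: [-2.3, -5.6, -1.8]
grip_width: 46.4
finger_force: 30.8
```

```bash
python3 kp.py
```

```text
L 0.38 -113.64 55.3 [ 3.141e+00 -1.400e-03 -6.794e-01] [-2.3 -5.6 -1.8] [-0.99  0.42  1.01] 46.37594225556749
```

step_arm(targets=[0.4, 0, 0, 0, 0, 0, 0.1, 0.4, 0, 0, 0, 0, 0, 0.2, 0.4, 0, 0, 0, 0, 0, 0.2, 0.4, 0, 0, 0, 0, 0, 0.2])

```text
time: 56.3
tool_pos: [469.3, 113.1, 55.5]
tcp_rot: [-3.141, -0.003, -0.836]
contact_force: [0.2, -11.2, -1.8]
grip_width: 48.2
finger_force: 31.4
```

```bash
python3 kp.py
```

```text
L -0.31 -112.83 55.5 [-3.1415 -0.0033 -0.8358] [  0.2 -11.2  -1.8] [-1.66  0.1   1.22] 48.23756165359245
```

Moment 1.2 N·m with the pads starting to rock on the flats, so the nut is tight. Releasing.

step_arm(targets=[0.75, 0, 0, 0, 0, 0, 0, 0.75, 0, 0, 0, 0, 0, 0, 0.75, 0, 0, 0, 0, 0, 0, 0.75, 0, 0, 0, 0, 0, 0])

```text
time: 56.8
tool_pos: [468.4, 114.8, 55.5]
tcp_rot: [-3.141, -0.0, -0.842]
contact_force: [-0.5, 0.4, 0.3]
grip_width: 69.2
finger_force: 0.0
```

step_arm(targets=[0.75, 0, 0, -0.3, 0, 0, 0, 0.75, 0, 0, -0.6, 0, 0, 0, 0.75, 0, 0, -1, 0, 0, 0, 0.75, 0, 0, -1, 0, 0, 0, 0.75, 0, 0, -1, 0, 0, 0])

```text
time: 57.42
tool_pos: [467.8, 114.6, 155.0]
tcp_rot: [3.141, 0.0, -0.843]
contact_force: [0.6, -0.0, 0.1]
grip_width: 68.9
finger_force: 0.0
```

```bash
python3 kp.py
python3 - <<'E'
from h import *
import nut
p,d,c=cap('wrist'); cv2.imwrite('pics/end.png',p); P=cloud(d,c); r=np.hypot(P[...,0]-468,P[...,1]-114.3)
q=P[(r<22)&(r>13)&(P[...,2]>48)&(P[...,2]<70)]; print(len(q),np.percentile(q[:,2],[30,50,70]) if len(q) else 0)
t,dt,ct=cap('top'); P=cloud(dt,ct); r=np.hypot(P[...,0]-468,P[...,1]-114.3); q=P[(r<20)&(r>13)]; print('top',len(q),np.percentile(q[:,2],[30,50,70]))
E
```

```text
L 1.04 -114.49 155.0 [ 3.1414e+00  4.0000e-04 -8.4250e-01] [ 0.6 -0.   0.1] [0.04 0.15 0.02] 68.85517487394105
1322 [54.66614642 55.03525728 55.36574623]
top 555 [488.09073144 489.12734995 489.9830071 ]
```

Run:
```python
from h import *
p,d,c=cap('wrist'); P=cloud(d,c)
m=(np.abs(P[...,2]-55)<2)&(np.hypot(P[...,0]-468,P[...,1]-114.3)<32); t=P[m][:,:2]; print(len(t),t.min(0),t.max(0))
b=[]
for a in np.radians(np.arange(0,60,.5)):
    n=np.array([[np.cos(a+k*np.pi/3),np.sin(a+k*np.pi/3)] for k in range(3)]); s=t@n.T; lo,hi=np.percentile(s,[.6,99.4],axis=0); b.append((sum(hi-lo),np.degrees(a),np.linalg.lstsq(n,(hi+lo)/2,rcond=None)[0],hi-lo))
print(min(b,key=lambda x:x[0]))
```

```text
1835 [444.50355236  88.56731509] [493.07162112 139.59147765]
(np.float64(133.85968810815635), np.float64(52.0), array([468.75966588, 114.44779679]), array([44.6496835 , 44.91418627, 44.29581834]))
```

step_arm(targets=[0.75, 0.3, 0.15, -0.2, 0, 0, 0, 0.75, 0.6, 0.33, -0.5, 0, 0, 0, 0.75, 0.6, 0.33, -0.5, 0, 0, 0])

```text
time: 57.95
tool_pos: [484.7, 46.1, 206.4]
tcp_rot: [-3.14, -0.002, -0.846]
contact_force: [-0.5, 0.8, -0.8]
grip_width: 68.8
finger_force: 0.0
```

step_arm(targets=[0.75, 0.3, 0.15, -0.2, 0, 0, 0, 0.75, 0.6, 0.33, -0.5, 0, 0, 0, 0.75, 0.6, 0.33, -0.5, 0, 0, 0, 0.75, 0.6, 0.33, -0.5, 0, 0, 0, 0.75, 0.6, 0.33, -0.5, 0, 0, 0])

```text
time: 58.58
tool_pos: [497.9, -17.8, 254.0]
tcp_rot: [3.14, 0.003, -0.842]
contact_force: [-0.2, -0.2, -0.3]
grip_width: 68.9
finger_force: 0.0
```

Run:
```python
from h import *
O=np.array([481.9,1.0]); Y=np.array([.1145,-.9934]); X=np.array([-.9934,-.1145])
p,d,c=cap('wrist'); P=cloud(d,c); q=P.reshape(-1,3); l=np.c_[(q[:,:2]-O)@X,(q[:,:2]-O)@Y,q[:,2]]
h=l[(l[:,2]>55)&(l[:,2]<68)&(abs(l[:,1])<60)&(abs(l[:,0])<40)]; print('handle',len(h),h.min(0).round(1),h.max(0).round(1))
for y in(-80,-60,-30,40,60,80):
    s=l[(abs(l[:,1]-y)<4)&(abs(l[:,0])<36)&(l[:,2]>24.5)&(l[:,2]<33)]; print('strap',y,len(s),np.percentile(s[:,0],[1,99]).round(1) if len(s) else '',np.median(s[:,2]).round(1) if len(s) else '')
for n,y,hl in((0,-45,75),(1,-5,82.5),(3,75,82.5)):
    for x in(-70,-50,50,70):
        s=l[(abs(l[:,1]-y)<6)&(abs(l[:,0]-x)<3)&(l[:,2]<40)]; print('nest',n,x,len(s),np.median(s[:,2]).round(1) if len(s) else '')
```

```text
handle 416 [ -7.7 -18.4  55.2] [ 6.3 21.3 64.1]
strap -80 201 [-24.2  22.8] 27.3
strap -60 210 [-24.4  22.8] 27.2
strap -30 198 [-24.3  22.3] 27.4
strap 40 254 [-24.4  22.5] 27.3
strap 60 261 [-24.5  22.5] 27.3
strap 80 273 [-24.3  22.4] 27.5
nest 0 -70 41 20.2
nest 0 -50 41 20.2
nest 0 50 34 20.4
nest 0 70 34 20.1
nest 1 -70 46 20.3
nest 1 -50 42 20.1
nest 1 50 40 19.9
nest 1 70 36 20.2
nest 3 -70 55 20.1
nest 3 -50 52 20.4
nest 3 50 49 20.3
nest 3 70 43 20.2
```

```bash
python3 -c "
from plant import bot
print(bot.close_job())"
```

```text
the job is handed in; nothing more can be done
None
```

I handed the job in at about 59 s; the interface returned no verdict. By my last depth and force readings, all three specimens lie flat in nests of their own length. The bar is level and home under the lips, and the nut dropped, ran about 230° forward and stopped tight on the bar. The robot is clear.

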